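# Load two loose tenons into a spring magazine

### The arm

A 6-joint arm with a two-finger parallel gripper is mounted at the origin on a cart in front of the work surface, level with it; the furniture and walls round the work are solid. World frame = base frame: x ahead of the robot, y to its left, z up, the work surface at z = 0. Lengths are in mm, angles in rad, forces in N, time in s.
With the tool pointing down it reaches from about 300 to 775 mm from the base axis. Payload 14.6 kg.
Tool frame: the origin (TCP) lies between the finger pads; the fingertips stand 25 mm ahead of it and the grasp point (between the pads) lies 6 mm ahead of it; z points along the fingers, x is the direction in which the jaws open and shut, and the axes are right-handed (so a half turn about z gives the same grasp; the last joint's range is limited). The gripper opens to 94 mm and grips with 3 to 60 N. Pads are 16 mm wide; open, the fingers measure 119 mm over their backs; the gripper's body (75 mm by 177 mm) begins 78 mm behind the grasp point.
Start: joints at [1.212, 0.3, 1.521, -0, 1.321, -0.067], TCP at [158.22, 526.741, 230.446] pointing down, gripper open.
Joint ranges: [-3.03, 3.03], [-0.79, 2.21], [0.23, 2.52], [-1.04, 4.18], [0, 3.07], [-2.55, 2.55]. Speed limits (rad/s): [2.22, 2.22, 2.57, 3.14, 3.14, 3.14].

### API

Orientations are given as [roll, pitch, yaw] about the fixed x, y, z axes, in that order (R = Rz(yaw) Ry(pitch) Rx(roll)).
In Python, from cell import manip gives the robot as it stands.
- The arm moves only by the tool apply_moves, never from a script. Its argument "series" is a list of rows, each a list of 3 entries, a list of its own where there are three numbers: the shift along the world's x, y, z in cm, then the turn, a rotation vector about the world's x, y, z in rad, then the opening in per cent of the stroke, from 0 (shut) to 100 (fully open). A call has exactly 10 rows; each row is the pose to reach, as a shift and turn from the pose commanded when the call began; what a row does not reach only later rows make up. A row lasts 1/8 s, in which the tool goes at most 62.5 mm and 10.7 degrees, less where a joint would pass 70% of its speed; a pose out of reach is approached as far as the arm can. A call with a gripper value outside its range is refused whole. The fingers move at their own pace and stop on an object; "grip_force" is the grip in N (left out, the last holds). Time passes only in rows, so rows that repeat a pose let the fingers close, or fill a call up. It gives the time, the measured TCP pose, the force and the opening at its end, in the units of the state.
- manip.read_state(): the state, without advancing time (a new reading comes with each control period).
- manip.camera(name): name is "scene" or "side" or "wrist"; returns (picture, depth): 384x512x3 uint8, red, green, blue; 384x512 float32, mm along the optical axis (not along the pixel's ray), 0 where there is no reading.
- manip.camera_info(name): a dict with "intrinsics" (3x3 intrinsics, pixels), "dist" ([k1, k2, p1, p2, k3] as OpenCV has them; the pictures are not rectified), "extrinsics" (4x4, takes a point from world to camera coordinates); the wrist camera has in their place "hand_eye" (4x4, takes a point from camera to tool coordinates, whose origin is the TCP and whose axes are the tool frame's). Camera axes: x right, y down, z forward; pixel columns grow to the right and rows downward; lengths in mm; the calibration is good to about 2 mm. A picture is of the moment at which its call begins: read the wrist's pose just before it. camera_info takes no time and is no camera call.
- manip.sign_off(): hands the job in, once; it reports no verdict.
The state is a dict: "clock": time; "joints": joint angles; "qd": joint speeds; "effort": joint torques, N m; "eef_pos": TCP position; "eef_rot": TCP orientation; "wrist_force": force on the tool from outside, world axes, zero at the start; "moment": the same for the moment, N m; "finger_gap": finger opening in mm.
Only numpy, scipy, OpenCV 4.12 (cv2) and the standard library are available. Lean on these libraries where they do the work, as an engineer would, in place of code of your own. Each camera call takes 0.05 s, during which the arm holds its last target.

### The job

Load the two loose tenons lying on the bench into the spring magazine, one after the other: lay each flat over the mouth, lengthwise, and push it down until both spring lips have snapped over its top, so that in the end both tenons lie flat in the magazine, one on the other, held down by the lips. The second tenon just fills the magazine, and the magazine was clamped in its stand by hand at no exact height, so feel your way down and do not ram anything: never press on the magazine with 25 N or more.

Things in the scene. Friction and masses are not known exactly. Their poses are not given: they have to be found in the camera images.
- stand: Stand screwed to the bench: plywood foot 190 (its x) x 116 (its y) x 12 mm with two posts that clamp an upright magazine between them. Origin: middle of the foot's underside, bench level, straight below the middle of the mouth; x along the magazine's long side, z up. The magazine takes two tenons lying flat, one on the other, long side along x (either way round).
- well (a point): Middle of the magazine's well, 60 mm above the stand's origin. Well 85 (x) x 39 (y) mm, guided by end walls and four corner flanges 20 mm long (x), 4 mm thick, flared on top. Both long sides are open over 52 mm in the middle from top to bottom, so fingers that hold a tenon across its 36 mm width can go down with it and open there.
- lips (a point): Nominal height of the lips' underside, 100 mm above the stand's origin, mid-mouth. The true height is 9 mm lower to 9 mm higher (magazine clamped by hand, NOT measured). A spring catch at each end: bevel facing up, 18 mm high, then a lip 4 mm over a tenon's end, flat below. It snaps over once the tenon's top is under it; let go earlier, the tenon is pushed back up.
- mouth (a point): Nominal height of the flange tops, the magazine's highest part, 25 mm above the lips' underside (true height off by the same up to 9 mm). Catch bevels begin 19 mm above the lips' underside. Driving a tenon past the lips takes about 3 to 5 N on top of the follower's spring.
- follower_stop (a point): Nominal height of the follower's top at its stop, 45 mm below the lips' underside (off by the same up to 9 mm). The sprung plate starts level with the lips' underside, presses up with 4 N plus 0.1 N per mm, damped (80 N per m/s). After snapping in, the first tenon has 23 mm of spare travel, the second only 1 mm; then the stop, a hard rubber pad: 11 N, plus 12 N per mm.
- tenon_a_mid (a point): Loose tenon A: flat light-wood tablet, 80 (its x) x 36 (its y) x 22 (its z) mm, about 50 g, three fine dark glue grooves along the top; lies flat on the bench at the start. The point is its centre, 11 mm above its underside. The two tenons are alike.
- tenon_b_mid (a point): Loose tenon B: flat light-wood tablet, 80 (its x) x 36 (its y) x 22 (its z) mm, about 50 g, three fine dark glue grooves along the top; lies flat on the bench at the start. The point is its centre, 11 mm above its underside. The two tenons are alike.
Mind the look-alikes: they are no part of the job. Leave any blue look-alike of the part that bears tenon_b_mid alone.

How it is judged (in metres and radians):
On the way:
1. one tenon, and only one, is in the magazine below the lips ((((x of tenon_a_mid in the frame of stand between -0.006 and 0.006 m and y of tenon_a_mid in the frame of stand between -0.005 and 0.005 m and z of tenon_a_mid in the frame of stand between 0.05 and 0.1 m and angle between tenon_a_mid's own z axis and vertical below 0.08 rad and angle between the x axis of tenon_a_mid and the x axis of stand, either way round below 0.08 rad) and not (x of tenon_b_mid in the frame of stand between -0.006 and 0.006 m and y of tenon_b_mid in the frame of stand between -0.005 and 0.005 m and z of tenon_b_mid in the frame of stand between 0.05 and 0.1 m and angle between tenon_b_mid's own z axis and vertical below 0.08 rad and angle between the x axis of tenon_b_mid and the x axis of stand, either way round below 0.08 rad)) or ((x of tenon_b_mid in the frame of stand between -0.006 and 0.006 m and y of tenon_b_mid in the frame of stand between -0.005 and 0.005 m and z of tenon_b_mid in the frame of stand between 0.05 and 0.1 m and angle between tenon_b_mid's own z axis and vertical below 0.08 rad and angle between the x axis of tenon_b_mid and the x axis of stand, either way round below 0.08 rad) and not (x of tenon_a_mid in the frame of stand between -0.006 and 0.006 m and y of tenon_a_mid in the frame of stand between -0.005 and 0.005 m and z of tenon_a_mid in the frame of stand between 0.05 and 0.1 m and angle between tenon_a_mid's own z axis and vertical below 0.08 rad and angle between the x axis of tenon_a_mid and the x axis of stand, either way round below 0.08 rad)))), for 0.3 s.
At the end, for the whole second after the job is handed in: Both tenons are in the magazine below the lips: each centre 50 to 100 mm above the stand's origin, within 6 mm along and 5 mm across of the magazine's axis, lying flat and parallel to the magazine within 0.08 rad (x of tenon_a_mid in the frame of stand between -0.006 and 0.006 m and y of tenon_a_mid in the frame of stand between -0.005 and 0.005 m and z of tenon_a_mid in the frame of stand between 0.05 and 0.1 m and angle between each of tenon_a_mid, tenon_b_mid's own z axis and vertical below 0.08 rad and angle between the x axis of each of tenon_a_mid, tenon_b_mid and the x axis of stand, either way round below 0.08 rad and x of tenon_b_mid in the frame of stand between -0.006 and 0.006 m and y of tenon_b_mid in the frame of stand between -0.005 and 0.005 m and z of tenon_b_mid in the frame of stand between 0.05 and 0.1 m); the robot touches nothing.
It fails at once if the magazine or its stand is pressed with 25 N or more (contact force between stand and anything else above 25 N).
It also fails if it takes over 69 s, if anything falls off the work surface, if the arm or the gripper's body presses on something with over 40 N, if the wrist force passes 120 N, or if a joint passes its speed limit or range.

## Working session

There is one attempt and no reset: what is moved stays moved. The work goes in short steps, Python scripts to look and compute and a tool call to move; the robot and the scene stay as the last step left them, time stands still between calls to the robot, and variables do not carry over. Pictures are saved under pics/ and viewed, and the job is handed in when it is done.

Besides the shell and the picture viewer there is one more tool, called after "Emit:" as a command line: name --argument value ..., lists and objects as JSON in quotes. apply_moves: Moves the arm, as the interface text tells. Its arguments: {"type":"object","properties":{"series":{"type":"array","items":{"type":"array"}},"grip_force":{"type":"number"}},"required":["series"]}

```bash
ls; mkdir -p pics; cat > h.py <<'E'
import numpy as np, cv2
from cell import manip
def snap(n,tag):
    p,d=manip.camera(n); cv2.imwrite(f'pics/{tag}.png',p[:,:,::-1]); np.save(f'pics/{tag}.npy',d); return p,d
E
python3 - <<'E'
from h import *
print(manip.read_state())
for n in ['scene','side']:
    snap(n,n+'0'); print(manip.camera_info(n))
print(manip.camera_info('wrist'))
snap('wrist','wrist0')
E
```

```text
pics
{'clock': 0.0, 'joints': array([ 1.21238942e+00,  3.00470839e-01,  1.52155909e+00,  1.44778591e-05,
        1.32071298e+00, -6.66072563e-02]), 'qd': array([-0.00020878,  0.00042473,  0.00042027, -0.00022646, -0.00092374,
        0.00034554]), 'effort': array([ 8.42059144e-04, -5.31795073e+01, -3.52744532e+01,  7.08994735e-02,
        2.43010547e-02, -7.59577097e-05]), 'eef_pos': array([158.14493535, 526.53478363, 229.89576273]), 'eef_rot': array([-3.14150210e+00,  1.14677187e-03,  1.27899314e+00]), 'wrist_force': array([ 0.58833144, -0.00147413, -0.34129496]), 'moment': array([0.01834746, 0.02024683, 0.01969927]), 'finger_gap': 93.71254818426357}
{'intrinsics': array([[498.31865255,   0.        , 256.36394114],
       [  0.        , 498.31865255, 183.87242705],
       [  0.        ,   0.        ,   1.        ]]), 'dist': array([-0.02872893,  0.        ,  0.        ,  0.        ,  0.        ]), 'extrinsics': array([[ 5.18295960e-01, -8.55091833e-01,  1.36840927e-02,
        -1.17771412e+02],
       [-5.33044381e-01, -3.35523497e-01, -7.76715952e-01,
         3.87430363e+02],
    
[... 681 characters left out ...]
9e+03],
       [ 0.00000000e+00,  0.00000000e+00,  0.00000000e+00,
         1.00000000e+00]])}
{'intrinsics': array([[316.22890804,   0.        , 251.25455361],
       [  0.        , 316.22890804, 195.42974484],
       [  0.        ,   0.        ,   1.        ]]), 'dist': array([-0.01854496,  0.        ,  0.        ,  0.        ,  0.        ]), 'hand_eye': array([[ 9.99999826e-01, -7.11917503e-05, -5.84798784e-04,
         2.14177490e-01],
       [ 2.11559190e-04,  9.69851383e-01,  2.43697045e-01,
        -7.03335758e+01],
       [ 5.49818690e-04, -2.43697126e-01,  9.69851230e-01,
        -1.51808549e+02],
       [ 0.00000000e+00,  0.00000000e+00,  0.00000000e+00,
         1.00000000e+00]])}
```

View pics/scene0.png

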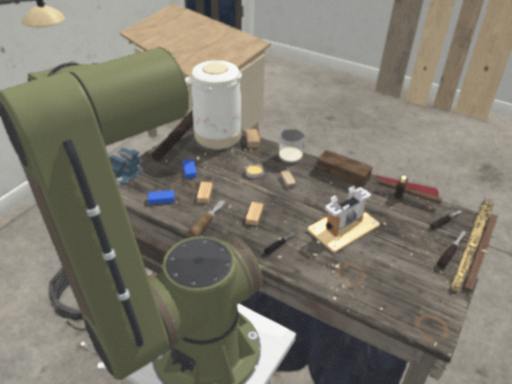

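View pics/side0.png

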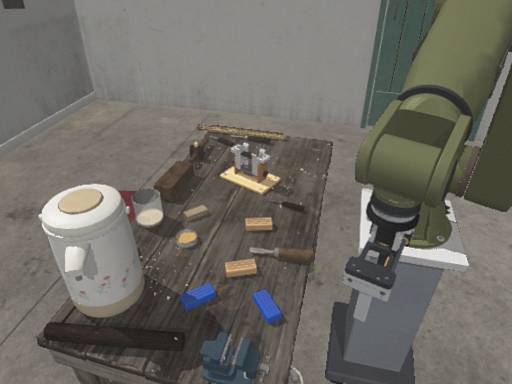

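View pics/wrist0.png

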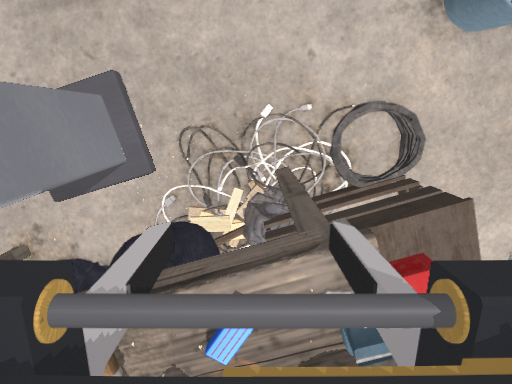

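```bash
python3 - <<'E'
import cv2
a=cv2.imread('pics/scene0.png')
cv2.imwrite('pics/c1.png',cv2.resize(a[120:260,140:400],None,fx=3,fy=3,interpolation=2))
a=cv2.imread('pics/side0.png')
cv2.imwrite('pics/c2.png',cv2.resize(a[130:330,140:330],None,fx=3,fy=3,interpolation=2))
E
```

```text
(no output)
```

View pics/c1.png

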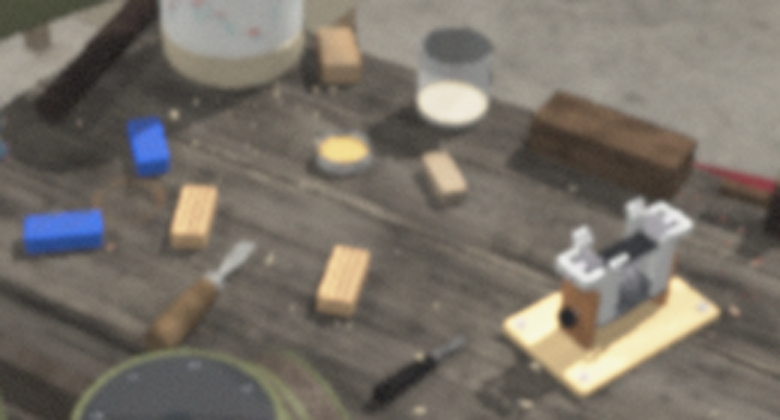

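View pics/c2.png

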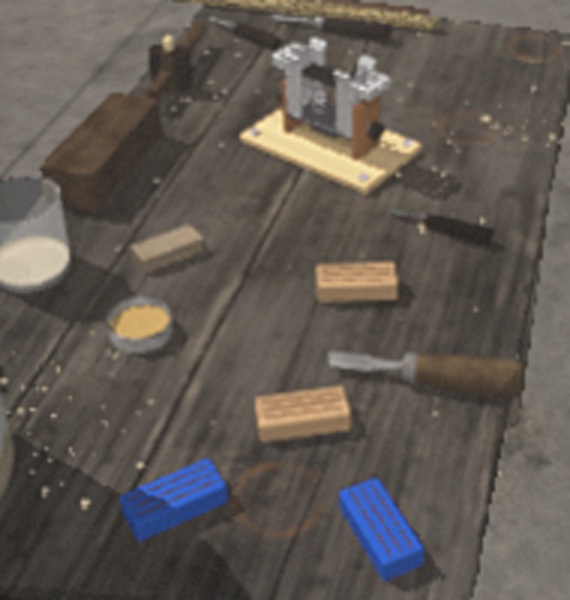

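Candidates for a tenon: grooved light tablets at scene (205,192) and (255,213). The look-alikes are the plain chip at (288,178), the block by the pot at (252,138), and the blue ones at (162,198) and (190,169). I choose the two grooved wood ones; three grooves show on each in the side crop. Next I measure them by depth.

```bash
cat >> h.py <<'E'
def cloud(n,d,T=None,shape=(384,512)):
    ci=manip.camera_info(n);K=ci['intrinsics'];D=ci['dist']
    v,u=np.mgrid[:384,:512]
    p=cv2.undistortPoints(np.stack([u,v],-1).reshape(-1,1,2).astype(np.float64),K,D).reshape(384,512,2)
    P=np.dstack([p[...,0]*d,p[...,1]*d,d]).astype(float)
    E=np.linalg.inv(ci['extrinsics']) if T is None else T@ci['hand_eye']
    W=P@E[:3,:3].T+E[:3,3]; W[d<=0]=np.nan
    return W
def toolT(s):
    from scipy.spatial.transform import Rotation as R
    T=np.eye(4);T[:3,:3]=R.from_euler('xyz',s['eef_rot']).as_matrix();T[:3,3]=s['eef_pos'];return T
E
python3 - <<'E'
from h import *
for n,boxes in [('scene',{'t1':(190,175,220,208),'t2':(240,195,270,230),'st':(300,180,385,255)}),('side',{'t1':(220,255,262,281),'t2':(240,214,278,235),'st':(212,138,290,195)})]:
    W=cloud(n,np.load(f'pics/{n}0.npy')); img=cv2.imread(f'pics/{n}0.png')
    hsv=cv2.cvtColor(img,cv2.COLOR_BGR2HSV)
    for k,(a,b,c,d) in boxes.items():
        w=W[b:d,a:c].reshape(-1,3); 
        if k!='st':
            m=(w[:,2]>17)&(w[:,2]<30); q=w[m]
            r=cv2.minAreaRect(q[:,:2].astype(np.float32)); print(n,k,m.sum(),np.median(q,0),r)
        else:
            for lo,hi in [(5,18),(20,90),(90,140)]:
                q=w[(w[:,2]>lo)&(w[:,2]<hi)]
                print(n,k,lo,len(q),q.mean(0),cv2.minAreaRect(q[:,:2].astype(np.float32)),q[:,2].max())
E
```

```text
scene t1 189 [448.87966886 329.70366675  21.73740676] ((439.0512390136719, 319.02691650390625), (117.49830627441406, 57.298160552978516), 47.2656364440918)
scene t2 213 [451.04125277 143.19901013  21.84562712] ((452.177978515625, 144.445068359375), (84.52494812011719, 36.85713195800781), 18.86929702758789)
scene st 5 1209 [ 535.57223072 -117.79440021   11.57691941] ((607.9596557617188, -91.64804077148438), (342.0411376953125, 250.54629516601562), 23.684162139892578) 17.902302285954192
scene st 20 634 [ 548.19231406 -116.24103695   54.36502961] ((635.5838623046875, -110.89216613769531), (316.88043212890625, 82.39935302734375), 0.17687278985977173) 89.8531938042031
scene st 90 611 [ 547.47723838 -111.28264206  107.08258194] ((550.0519409179688, -113.20093536376953), (57.381980895996094, 153.610595703125), 66.11129760742188) 126.54296122675248
side t1 304 [453.84026518 336.67187776  21.40994422] ((453.789306640625, 333.70819091796875), (80.1063232421875, 37.544227600097656), 26.850820541381836)
side t2 213 [453.05642211 148.79511575  20.81070653] ((452.8351135253906, 146.33250427246094), (79.26494598388672, 39.407127380371094), 17.18719482421875)
side st 5 805 [ 559.57580451 -136.94880304   10.77986715] ((576.2299194335938, -215.7071533203125), (300.3403625488281, 423.5589599609375), 15.848858833312988) 17.95936587177755
side st 20 516 [ 547.0689173  -111.41344321   53.23260293] ((587.075927734375, -220.4414520263672), (200.6055908203125, 346.31005859375), 18.536663055419922) 89.56943195827341
side st 90 371 [ 548.96507772 -105.74320684  106.49325244] ((549.5422973632812, -110.17659759521484), (54.668182373046875, 151.38356018066406), 66.77356719970703) 123.67468062597413
```

```bash
python3 - <<'E'
from h import *
for n,(a,b,c,d) in [('scene',(300,180,385,255)),('side',(212,138,290,195))]:
    W=cloud(n,np.load(f'pics/{n}0.npy')); img=cv2.imread(f'pics/{n}0.png')
    hsv=cv2.cvtColor(img,cv2.COLOR_BGR2HSV)[b:d,a:c]
    w=W[b:d,a:c]
    m=(hsv[...,0]>15)&(hsv[...,0]<32)&(hsv[...,1]>60)&(hsv[...,2]>130)&(abs(w[...,2]-12)<4)
    q=w[m]; r=cv2.minAreaRect(q[:,:2].astype(np.float32)); print(n,'foot',m.sum(),r,q[:,2].mean())
    z=w[...,2]; ok=(z>20)&(z<140)&(abs(w[...,0]-549)<90)&(abs(w[...,1]+112)<90)
    q=w[ok]; 
    for t in [90,100,110,115,118,120,122]:
        qq=q[q[:,2]>t]; print(t,len(qq),cv2.minAreaRect(qq[:,:2].astype(np.float32)))
E
```

```text
scene foot 595 ((547.6449584960938, -111.85374450683594), (118.98667907714844, 192.4322967529297), 67.86276245117188) 11.772802793753776
90 611 ((550.0519409179688, -113.20093536376953), (57.381980895996094, 153.610595703125), 66.11129760742188)
100 486 ((550.0519409179688, -113.20093536376953), (57.381980895996094, 153.610595703125), 66.11129760742188)
110 222 ((547.7086181640625, -109.66839599609375), (57.2262077331543, 147.17178344726562), 70.5273666381836)
115 103 ((548.004638671875, -109.7730712890625), (57.2262077331543, 136.0485382080078), 70.5273666381836)
118 61 ((548.9557495117188, -110.10934448242188), (57.2262077331543, 95.02080535888672), 70.5273666381836)
120 44 ((548.9557495117188, -110.10934448242188), (57.2262077331543, 95.02080535888672), 70.5273666381836)
122 26 ((548.9130249023438, -112.57974243164062), (54.6549186706543, 90.81787872314453), 68.71424102783203)
side foot 558 ((499.0492858886719, -236.36956787109375), (396.8952941894531, 191.4273681640625), 68.35021209716797) 10.830644980758448
90 371 ((549.5422973632812, -110.17659759521484), (54.668182373046875, 151.38356018066406), 66.77356719970703)
100 269 ((549.5422973632812, -110.17659759521484), (54.668182373046875, 151.38356018066406), 66.77356719970703)
110 126 ((548.2958984375, -109.64170837402344), (54.668182373046875, 139.8903045654297), 66.77356719970703)
115 60 ((549.669189453125, -109.82414245605469), (54.697296142578125, 95.94812774658203), 67.37165832519531)
118 35 ((549.3573608398438, -110.09722900390625), (54.668182373046875, 93.8550033569336), 66.77356719970703)
120 22 ((549.3573608398438, -110.09722900390625), (54.668182373046875, 93.8550033569336), 66.77356719970703)
122 12 ((549.6069946289062, -108.7459716796875), (51.98780822753906, 88.86134338378906), 66.77356719970703)
```

Emit:
apply_moves --series '[[[4,-5,0],[0,0,0.1],100],[[8,-10,-1],[0,0,0.2],100],[[12,-15,-2],[0,0,0.3],100],[[16,-20,-3],[0,0,0.4],100],[[20,-26,-4],[0,0,0.5],100],[[24,-32,-5],[0,0,0.6],100],[[27,-36,-6],[0,0,0.6],100],[[29.4,-38.1,-6],[0,0,0.6],100],[[29.4,-38.1,-6],[0,0,0.6],100],[[29.4,-38.1,-6],[0,0,0.6],100]]' --grip_force 40

```text
clock: 1.4
eef_pos: [451.8, 146.0, 170.3]
eef_rot: [-3.141, -0.0, 1.879]
wrist_force: [0.4, 0.1, 0.5]
finger_gap: 93.8
```

```bash
python3 - <<'E'
from h import *
s=manip.read_state();print(s['clock'],s['eef_pos'],s['eef_rot'],s['wrist_force'])
p,d=snap('wrist','w1'); W=cloud('wrist',d,toolT(s)); np.save('pics/w1W.npy',W)
m=(W[...,2]>17)&(W[...,2]<30)&(abs(W[...,0]-452)<70)&(abs(W[...,1]-146)<70)
q=W[m];print(m.sum(),cv2.minAreaRect(q[:,:2].astype(np.float32)),q.mean(0))
v,u=np.where(m);print(u.min(),u.max(),v.min(),v.max())
E
```

```text
1.4 [451.82015495 145.99255746 170.27108985] [-3.14104589e+00 -1.62534291e-04  1.87876067e+00] [0.43895294 0.14534964 0.48172398]
2812 ((452.7724914550781, 145.23135375976562), (79.33336639404297, 35.533180236816406), 18.018587112426758) [451.45423261 144.88688422  19.4694093 ]
232 268 150 228
```

View pics/w1.png

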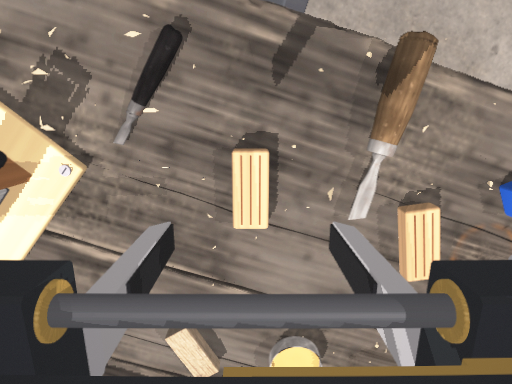

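T2 is at wrist pixel (250,190) with three grooves, so it's a genuine tenon. T1 is at (420,242). The nearest other object is the chisel, which is clear of the fingers. Grasping T2 now.

Emit:
apply_moves --series '[[[0.06,-0.05,-4],[0,0,0.006],100],[[0.06,-0.05,-8],[0,0,0.006],80],[[0.06,-0.05,-12],[0,0,0.006],70],[[0.06,-0.05,-13.8],[0,0,0.006],70],[[0.06,-0.05,-14.3],[0,0,0.006],70],[[0.06,-0.05,-14.3],[0,0,0.006],65],[[0.06,-0.05,-14.3],[0,0,0.006],20],[[0.06,-0.05,-14.3],[0,0,0.006],20],[[0.06,-0.05,-14.3],[0,0,0.006],20],[[0.06,-0.05,-14.3],[0,0,0.006],20]]'

```text
clock: 2.7
eef_pos: [453.0, 145.3, 27.8]
eef_rot: [3.141, -0.0, 1.885]
wrist_force: [-2.1, 1.1, 5.9]
finger_gap: 35.6
```

Emit:
apply_moves --series '[[[0,0,1],[0,0,0],20],[[0,0,5],[0,0,0],20],[[0,0,10],[0,0,0],20],[[1,-3,15],[0,0,-0.1],20],[[3,-8,17.3],[0,0,-0.25],20],[[5,-13,17.3],[0,0,-0.4],20],[[7,-18,17.3],[0,0,-0.55],20],[[9,-23,17.3],[0,0,-0.7],20],[[9.57,-25.6,17.3],[0,0,-0.707],20],[[9.57,-25.6,17.3],[0,0,-0.707],20]]'

```text
clock: 3.95
eef_pos: [548.4, -112.2, 200.5]
eef_rot: [-3.141, 0.0, 1.176]
wrist_force: [0.0, -0.2, -0.1]
finger_gap: 35.7
```

```bash
python3 - <<'E'
from h import *
s=manip.read_state();print(s['clock'],s['eef_pos'],s['eef_rot'],s['wrist_force'])
p,d=snap('wrist','w2'); W=cloud('wrist',d,toolT(s)); np.save('pics/w2W.npy',W)
E
```

```text
3.95 [ 548.39828    -112.18435043  200.50679099] [-3.14125065e+00  1.24666477e-04  1.17571492e+00] [ 0.03094949 -0.23718139 -0.08254807]
```

View pics/w2.png

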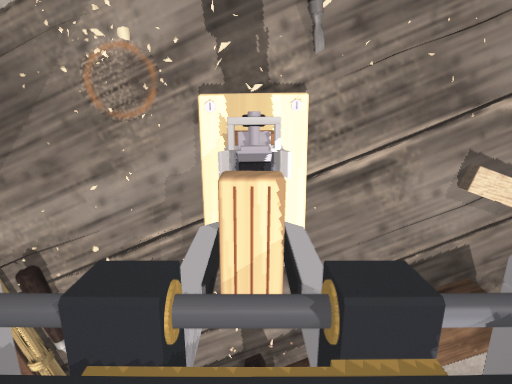

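```bash
python3 - <<'E'
from h import *
W=np.load('pics/w2W.npy'); img=cv2.imread('pics/w2.png')
y=1.1757; c,s=np.cos(y-np.pi/2),np.sin(y-np.pi/2)  # mag x axis guess
ex=np.array([c,s]);ey=np.array([-s,c]); o=np.array([548.4,-112.2])
X=(W[...,:2]-o)@ex; Y=(W[...,:2]-o)@ey; Z=W[...,2]
np.set_printoptions(suppress=True,precision=1)
hsv=cv2.cvtColor(img,cv2.COLOR_BGR2HSV)
def edge(m,axis,lo,hi,step=4,other=None):
    pass
foot=(abs(Z-12)<4)&(hsv[...,1]>60)&(hsv[...,2]>120)
# per-row extents
for v in range(95,225,10):
    u=np.where(foot[v,150:350])[0]+150
    if len(u): print(v,'foot',u.min(),u.max(),X[v,u.min()],Y[v,u.min()],Y[v,u.max()], (Y[v,u.min()]+Y[v,u.max()])/2)
for u in range(210,305,15):
    v=np.where(foot[:,u])[0]; print(u,v.min(),'X end',X[v.min(),u],Z[v.min(),u])
# tenon top
t=(Z>180)&(Z<205)&(abs(X)<60)&(abs(Y)<25)&(hsv[...,1]>60)
for v in range(170,300,15):
    u=np.where(t[v,190:310])[0]+190
    if len(u): print(v,'ten',u.min(),u.max(),'X',X[v,u.min()],'Y',Y[v,u.min()],Y[v,u.max()],'Z',np.median(Z[v,u]))
# magazine
mg=(Z>70)&(Z<140)&(abs(X)<110)&(abs(Y)<50)
for v in range(108,182,4):
    u=np.where(mg[v,200:310])[0]+200
    if len(u): print(v,'mag',u.min(),u.max(),'X',X[v,u].mean(),'Y',Y[v,u.min()],Y[v,u.max()],'Zmax',Z[v,u].max(),np.median(Z[v,u]))
cv2.imwrite('pics/w2c.png',cv2.resize(img[90:230,180:330],None,fx=4,fy=4,interpolation=2))
E
```

```text
95 foot 198 308 -91.807148528693 -55.46511767849745 59.11890079560966 1.826891558556106
105 foot 199 272 -81.6843371465063 -54.49557889282808 21.6514362194329 -16.42207133669759
115 foot 199 273 -71.55203363476538 -55.1210326663647 22.876661363015508 -16.122185651674595
125 foot 200 307 -61.244037547075166 -54.34981838532599 59.1367965237636 2.3934890692188056
135 foot 200 226 -50.76751947020973 -54.820497088867086 -27.037359838768662 -40.928928463817876
145 foot 224 226 -40.29241387390073 -29.18553141854762 -27.0983886100563 -28.141960014301958
165 foot 202 202 -18.461041807126133 -53.85683804219415 -53.85683804219415 -53.85683804219415
175 foot 202 203 -7.237355158014272 -54.38294470657633 -53.17926853892496 -53.78110662275064
185 foot 203 217 3.8651037452257 -53.55747317405661 -37.88050403968791 -45.71898860687226
195 foot 203 204 15.268205440418223 -53.95930973279532 -53.02536343032609 -53.49233658156071
205 foot 204 218 27.13083242100141 -53.399744829611215 -37.364377631118195 -45.382061230364705
215 foot 204 285 38.42698703851608 -53.567816903937114 38.302292957474215 -7.632761
[... 2485 characters left out ...]
X -40.67918644553403 Y -24.275305768030826 29.024725269366254 Zmax 122.9260564247171 110.50290514914204
160 mag 218 290 X -37.03809190760822 Y -24.209255180468357 28.536571442986506 Zmax 122.1134376565386 101.25157380736485
164 mag 218 290 X -33.58445295768886 Y -24.23435023093041 28.51048958022851 Zmax 123.20793573161686 97.82572519400806
168 mag 218 290 X -30.56920025969866 Y -24.38230965640744 28.662909848079803 Zmax 123.15173001392327 98.08263838533763
172 mag 218 290 X -30.03364657449628 Y -24.51183625020457 28.605992057234786 Zmax 122.47665979976804 121.49404480903212
176 mag 219 290 X -27.083108729312602 Y -23.70337966500825 28.806978489213027 Zmax 122.6648996447804 121.54019154477082
```

View pics/w2c.png

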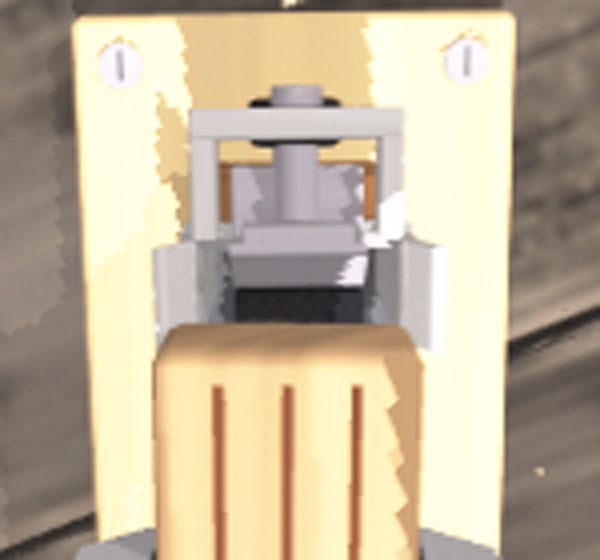

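```bash
python3 - <<'E'
from h import *
W=np.load('pics/w2W.npy'); img=cv2.imread('pics/w2.png')
y=1.1757; c,s=np.cos(y-np.pi/2),np.sin(y-np.pi/2)
ex=np.array([c,s]);ey=np.array([-s,c]); o=np.array([548.4,-112.2])
X=(W[...,:2]-o)@ex; Y=(W[...,:2]-o)@ey; Z=W[...,2]
foot=(abs(Z-11)<5)
def fit(m,u0,u1,v0,v1,side):
    xs=[];ys=[]
    for v in range(v0,v1):
        u=np.where(m[v,u0:u1])[0]
        if len(u)>1:
            k=u0+(u.min()+1 if side<0 else u.max()-1); xs.append(X[v,k]);ys.append(Y[v,k])
    xs=np.array(xs);ys=np.array(ys);p=np.polyfit(xs,ys,1); r=ys-np.polyval(p,xs); k=abs(r)<1.0
    p=np.polyfit(xs[k],ys[k],1); print(k.sum(),len(k),'slope %.4f Y@0 %.2f'%tuple(p),'X',xs[k].min(),xs[k].max())
print('foot');fit(foot,180,225,97,210,-1);fit(foot,290,330,97,215,1)
mg=(Z>80)&(Z<140)
print('flange');fit(mg,205,300,151,185,-1);fit(mg,205,300,151,185,1)
mg2=(Z>85)
print('catch frame');fit(mg2,215,300,119,146,-1);fit(mg2,215,300,119,146,1)
t=(Z>186)&(Z<196)&(abs(Y)<25)
print('tenon');fit(t,200,300,180,285,-1);fit(t,200,300,180,225,1);print(X[t].min(),X[t].max())
# crossing column: foot end/catch
for u in (215,235,252,270,290):
    print(u,[(v,round(X[v,u],1),round(Z[v,u],1)) for v in range(90,182,3)])
E
```

```text
foot
113 113 slope 0.0134 Y@0 -53.18 X -89.72019810064528 31.834083981408224
 ** On entry to DLASCL parameter number  4 had an illegal value
 ** On entry to DLASCL parameter number  4 had an illegal value
 ** On entry to DLASCL parameter number  4 had an illegal value
 ** On entry to DLASCL parameter number  4 had an illegal value
 ** On entry to DLASCL parameter number  5 had an illegal value
 ** On entry to DLASCL parameter number  4 had an illegal valueTraceback (most recent call last):
  File "<stdin>", line 15, in <module>
  File "<stdin>", line 13, in fit
    c, resids, rank, s = lstsq(lhs, rhs, rcond)
                         ~~~~~^^^^^^^^^^^^^^^^^
    x, resids, rank, s = _umath_linalg.lstsq(a, b, rcond,
                         ~~~~~~~~~~~~~~~~~~~^^^^^^^^^^^^^
                                             signature=signature)
                                             ^^^^^^^^^^^^^^^^^^^^
    raise LinAlgError("SVD did not converge in Linear Least Squares")
numpy.linalg.LinAlgError: SVD did not converge in Linear Least Squares
```

```bash
cat > fit.py <<'E'
from h import *
np.set_printoptions(suppress=True,precision=2)
def run(f,y,o):
    W=np.load(f)
    c,s=np.cos(y-np.pi/2),np.sin(y-np.pi/2)
    ex=np.array([c,s]);ey=np.array([-s,c]); o=np.array(o)
    X=(W[...,:2]-o)@ex; Y=(W[...,:2]-o)@ey; Z=W[...,2]
    def fit(m,u0,u1,v0,v1,side):
        xs=[];ys=[]
        for v in range(v0,v1):
            u=np.where(m[v,u0:u1])[0]
            if len(u)>1:
                k=u0+(u.min() if side<0 else u.max()); xs.append(X[v,k]);ys.append(Y[v,k])
        if len(xs)<5: print('none');return
        xs=np.array(xs);ys=np.array(ys);r=ys-np.median(ys);k=abs(r)<4;xs,ys=xs[k],ys[k]
        p=np.polyfit(xs,ys,1); r=ys-np.polyval(p,xs); k=abs(r)<1.0
        p=np.polyfit(xs[k],ys[k],1); print(k.sum(),len(k),'slope %.4f Y@0 %.2f'%tuple(p),'X %.0f %.0f'%(xs[k].min(),xs[k].max()))
    return X,Y,Z,fit
E
python3 - <<'E'
from fit import *
X,Y,Z,fit=run('pics/w2W.npy',1.1757,[548.4,-112.2])
foot=(abs(Z-11)<6)
print('foot');fit(foot,180,225,97,210,-1);fit(foot,290,330,97,215,1)
mg=(Z>80)&(Z<140)
print('flange');fit(mg,205,300,151,185,-1);fit(mg,205,300,151,185,1)
print('catch frame');fit(mg,215,300,119,146,-1);fit(mg,215,300,119,146,1)
t=(Z>188)&(Z<196)&(abs(Y)<25)
print('tenon');fit(t,200,300,180,285,-1);fit(t,200,300,180,225,1);print(X[t].min(),X[t].max())
for u in (235,252,270):
    print(u,[(v,round(X[v,u],1),round(Z[v,u],1)) for v in range(92,184,2)])
E
```

```text
foot
113 113 slope 0.0137 Y@0 -54.45 X -90 32
117 118 slope 0.0111 Y@0 59.99 X -90 38
flange
26 27 slope 0.0037 Y@0 -24.12 X -45 -26
28 28 slope -0.0162 Y@0 28.12 X -46 -26
catch frame
27 27 slope 0.0176 Y@0 -17.07 X -68 -49
26 27 slope 0.0116 Y@0 22.52 X -68 -50
tenon
96 99 slope -0.0061 Y@0 -17.49 X -38 23
45 45 slope 0.0006 Y@0 17.94 X -38 -14
-40.37428026897964 28.12991695286988
235 [(92, np.float64(-95.6), np.float64(-3.9)), (94, np.float64(-92.6), np.float64(9.6)), (96, np.float64(-90.6), np.float64(10.6)), (98, np.float64(-88.7), np.float64(9.7)), (100, np.float64(-86.6), np.float64(10.8)), (102, np.float64(-84.7), np.float64(9.0)), (104, np.float64(-82.6), np.float64(10.5)), (106, np.float64(-80.6), np.float64(10.6)), (108, np.float64(-78.6), np.float64(8.5)), (110, np.float64(-76.6), np.float64(8.7)), (112, np.float64(-74.6), np.float64(9.9)), (114, np.float64(-72.5), np.float64(10.1)), (116, np.float64(-70.5), np.float64(8.6)), (118, np.float64(-69.0), np.float64(108.5)), (120, np.float64(-67.5), np.float64(109.1)), (122, np.float64(-66.0), np.float64(108.7)), (124, np.floa
[... 4693 characters left out ...]
64(-44.3), np.float64(115.7)), (154, np.float64(-42.7), np.float64(114.4)), (156, np.float64(-40.5), np.float64(108.9)), (158, np.float64(-38.4), np.float64(104.5)), (160, np.float64(-36.4), np.float64(101.1)), (162, np.float64(-26.2), np.float64(40.8)), (164, np.float64(-32.5), np.float64(96.5)), (166, np.float64(-30.7), np.float64(95.9)), (168, np.float64(-29.0), np.float64(95.4)), (170, np.float64(-27.5), np.float64(96.1)), (172, np.float64(-40.0), np.float64(178.1)), (174, np.float64(-40.1), np.float64(184.4)), (176, np.float64(-40.0), np.float64(189.9)), (178, np.float64(-39.3), np.float64(191.6)), (180, np.float64(-38.2), np.float64(191.7)), (182, np.float64(-37.2), np.float64(191.8))]
```

Emit:
apply_moves --series '[[[0.1,0.1,-0.5],[0,0,0.015],20],[[0.22,0.18,-1.5],[0,0,0.015],20],[[0.22,0.18,-2.5],[0,0,0.015],20],[[0.22,0.18,-3.5],[0,0,0.015],20],[[0.22,0.18,-4.2],[0,0,0.015],20],[[0.22,0.18,-4.5],[0,0,0.015],20],[[0.22,0.18,-4.6],[0,0,0.015],20],[[0.22,0.18,-4.7],[0,0,0.015],20],[[0.22,0.18,-4.8],[0,0,0.015],20],[[0.22,0.18,-4.9],[0,0,0.015],20]]' --grip_force 25

```text
clock: 5.25
eef_pos: [550.8, -109.0, 151.5]
eef_rot: [3.141, -0.0, 1.193]
wrist_force: [0.2, -0.0, -0.4]
finger_gap: 35.8
```

```bash
python3 - <<'E'
from h import *
s=manip.read_state();print(s['clock'],s['eef_pos'],s['eef_rot'],s['wrist_force'])
p,d=snap('wrist','w3'); W=cloud('wrist',d,toolT(s)); np.save('pics/w3W.npy',W)
cv2.imwrite('pics/w3c.png',cv2.resize(p[100:300,150:350,::-1],None,fx=3,fy=3,interpolation=2))
p,d=snap('side','s3');cv2.imwrite('pics/s3c.png',cv2.resize(p[80:200,190:310,::-1],None,fx=5,fy=5,interpolation=2))
E
```

```text
5.25 [ 550.76811852 -108.98343364  151.51581823] [ 3.14133055e+00 -3.95679298e-05  1.19297568e+00] [ 0.23433585 -0.01539816 -0.43979453]
```

View pics/w3c.png

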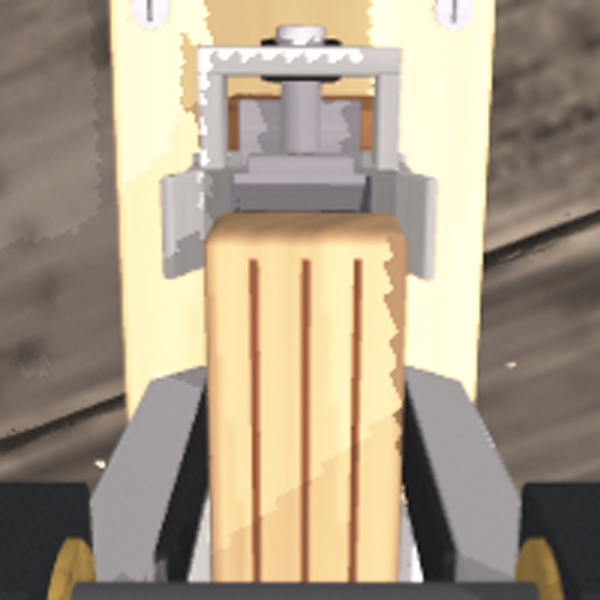

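View pics/s3c.png

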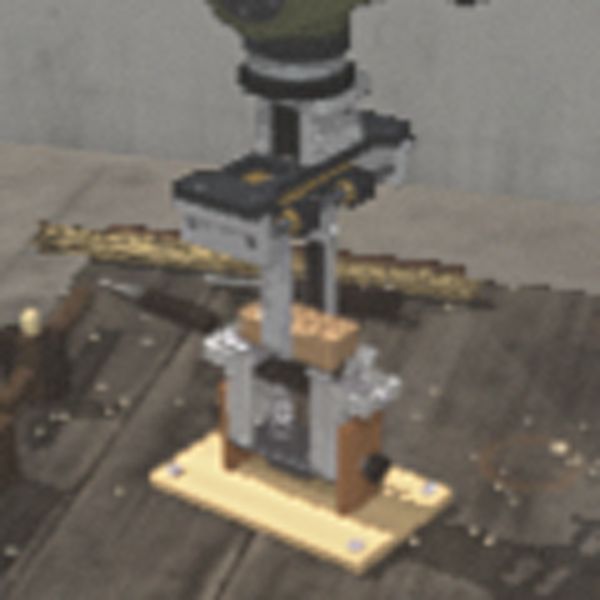

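```bash
python3 - <<'E'
from fit import *
X,Y,Z,fit=run('pics/w3W.npy',1.193,[550.77,-108.98])
foot=(abs(Z-11)<6)
print('foot');fit(foot,175,210,97,205,-1);fit(foot,300,325,97,230,1)
for v in range(100,130,4):
    mg=(Z[v]>80)&(Z[v]<140)
    u=np.where(mg)[0];print(v,u.min(),u.max(),X[v,u.min()],Y[v,u.min()],Y[v,u.max()],'c',(Y[v,u.min()]+Y[v,u.max()])/2)
for v in range(160,192,4):
    mg=(Z[v]>80)&(Z[v]<135)&(abs(Y[v])<40)
    u=np.where(mg)[0];print(v,u.min(),u.max(),X[v,u.min()],Y[v,u.min()],Y[v,u.max()],'c',(Y[v,u.min()]+Y[v,u.max()])/2,Z[v,u].max())
t=(Z>139)&(Z<150)&(abs(Y)<25)
print('tenon');fit(t,200,300,180,285,-1);fit(t,200,300,180,225,1);print(X[t].min(),X[t].max())
for u in (252,):
    print(u,[(v,round(float(X[v,u]),1),round(float(Z[v,u]),1)) for v in range(92,184,2)])
E
```

```text
foot
107 108 slope -0.0012 Y@0 -58.25 X -87 12
132 133 slope -0.0058 Y@0 56.10 X -87 39Traceback (most recent call last):
  File "<stdin>", line 7, in <module>
    return umr_minimum(a, axis, None, out, keepdims, initial, where)
ValueError: zero-size array to reduction operation minimum which has no identity
```

```bash
python3 - <<'E'
from fit import *
X,Y,Z,fit=run('pics/w3W.npy',1.193,[550.77,-108.98])
for v in range(116,186,4):
    mg=(Z[v]>80)&(Z[v]<135)&(abs(Y[v])<40)
    u=np.where(mg)[0]
    if len(u):print(v,u.min(),u.max(),'X %.1f Y %.2f %.2f c %.2f z %.1f'%(X[v,u.min()],Y[v,u.min()],Y[v,u.max()],(Y[v,u.min()]+Y[v,u.max()])/2,Z[v,u].max()))
t=(Z>139)&(Z<150)&(abs(Y)<25)
print('tenon');fit(t,200,300,180,285,-1);fit(t,200,300,180,225,1);print(X[t].min(),X[t].max())
for u in (252,235):
    print(u,[(v,round(float(X[v,u]),1),round(float(Z[v,u]),1)) for v in range(86,190,2)])
E
```

```text
116 216 283 X -70.4 Y -20.96 19.11 c -0.92 z 110.5
120 216 283 X -68.1 Y -20.91 19.02 c -0.95 z 111.0
124 216 283 X -65.7 Y -21.16 19.22 c -0.97 z 110.7
128 216 283 X -63.3 Y -21.18 19.16 c -1.01 z 110.5
132 216 283 X -60.9 Y -21.37 19.21 c -1.08 z 110.1
136 216 283 X -58.6 Y -21.30 19.23 c -1.03 z 110.3
140 216 283 X -56.2 Y -21.39 19.46 c -0.96 z 110.0
144 217 283 X -53.8 Y -20.76 19.51 c -0.62 z 110.5
148 217 283 X -51.4 Y -20.76 19.61 c -0.57 z 110.4
152 214 285 X -47.5 Y -24.33 22.33 c -1.00 z 110.6
156 212 286 X -46.4 Y -24.08 21.26 c -1.41 z 112.0
160 203 295 X -45.7 Y -27.73 25.26 c -1.23 z 122.7
164 203 295 X -43.2 Y -28.03 25.50 c -1.26 z 122.1
168 204 295 X -41.1 Y -27.29 25.62 c -0.83 z 122.7
172 204 295 X -38.8 Y -27.31 25.71 c -0.80 z 131.5
176 204 295 X -36.3 Y -27.52 25.72 c -0.90 z 122.6
180 204 295 X -33.9 Y -27.61 25.89 c -0.86 z 123.0
184 204 295 X -31.6 Y -27.65 25.90 c -0.88 z 122.8
tenon
94 97 slope -0.0072 Y@0 -17.54 X -38 23
45 45 slope -0.0019 Y@0 17.84 X -38 -14
-40.370812005478776 28.17277576117312
252 [(86, -97.3, -3.9), (88, -94.5, 8.8), (90, -92.7, 9.5)
[... 1368 characters left out ...]
, -66.9, 109.4), (124, -65.7, 108.3), (126, -61.6, 10.7), (128, -59.7, 8.8), (130, -57.9, 9.1), (132, -57.1, 28.9), (134, -59.3, 100.2), (136, -58.1, 100.9), (138, -56.8, 99.5), (140, -55.6, 100.0), (142, -54.3, 99.9), (144, -53.0, 100.0), (146, -51.8, 100.6), (148, -50.5, 100.0), (150, -49.3, 100.6), (152, -49.0, 109.8), (154, -47.9, 110.6), (156, -46.6, 109.8), (158, -46.2, 116.2), (160, -45.0, 116.1), (162, -43.5, 114.2), (164, -41.7, 109.9), (166, -39.9, 106.4), (168, -37.9, 101.7), (170, -35.1, 93.0), (172, -40.2, 129.9), (174, -40.3, 137.0), (176, -39.8, 140.0), (178, -39.3, 142.9), (180, -38.2, 142.8), (182, -37.5, 144.2), (184, -36.2, 143.3), (186, -35.2, 143.5), (188, -34.3, 144.1)]
```

Emit:
apply_moves --series '[[[-0.04,-0.11,0],[0,0,-0.003],20],[[-0.04,-0.11,0],[0,0,-0.003],20],[[-0.04,-0.11,-0.05],[0,0,-0.003],20],[[-0.04,-0.11,-0.1],[0,0,-0.003],20],[[-0.04,-0.11,-0.15],[0,0,-0.003],20],[[-0.04,-0.11,-0.2],[0,0,-0.003],20],[[-0.04,-0.11,-0.25],[0,0,-0.003],20],[[-0.04,-0.11,-0.3],[0,0,-0.003],20],[[-0.04,-0.11,-0.35],[0,0,-0.003],20],[[-0.04,-0.11,-0.4],[0,0,-0.003],20]]'

```text
clock: 6.6
eef_pos: [550.3, -110.1, 147.4]
eef_rot: [-3.142, 0.0, 1.19]
wrist_force: [0.0, 0.0, -0.3]
finger_gap: 35.6
```

Emit:
apply_moves --series '[[[0,0,-0.08],[0,0,0],20],[[0,0,-0.16],[0,0,0],20],[[0,0,-0.24],[0,0,0],20],[[0,0,-0.32],[0,0,0],20],[[0,0,-0.4],[0,0,0],20],[[0,0,-0.48],[0,0,0],20],[[0,0,-0.56],[0,0,0],20],[[0,0,-0.64],[0,0,0],20],[[0,0,-0.72],[0,0,0],20],[[0,0,-0.8],[0,0,0],20]]'

```text
clock: 7.85
eef_pos: [550.3, -110.0, 139.4]
eef_rot: [-3.142, 0.0, 1.19]
wrist_force: [-0.3, -0.6, -0.7]
finger_gap: 35.8
```

Emit:
apply_moves --series '[[[0,0,-0.08],[0,0,0],20],[[0,0,-0.16],[0,0,0],20],[[0,0,-0.24],[0,0,0],20],[[0,0,-0.32],[0,0,0],20],[[0,0,-0.4],[0,0,0],20],[[0,0,-0.48],[0,0,0],20],[[0,0,-0.56],[0,0,0],20],[[0,0,-0.64],[0,0,0],20],[[0,0,-0.72],[0,0,0],20],[[0,0,-0.8],[0,0,0],20]]'

```text
clock: 9.1
eef_pos: [550.3, -110.1, 131.4]
eef_rot: [3.142, -0.0, 1.19]
wrist_force: [-0.5, -0.4, 2.1]
finger_gap: 35.6
```

Emit:
apply_moves --series '[[[0,0,-0.05],[0,0,0],20],[[0,0,-0.1],[0,0,0],20],[[0,0,-0.15],[0,0,0],20],[[0,0,-0.2],[0,0,0],20],[[0,0,-0.25],[0,0,0],20],[[0,0,-0.3],[0,0,0],20],[[0,0,-0.35],[0,0,0],20],[[0,0,-0.4],[0,0,0],20],[[0,0,-0.45],[0,0,0],20],[[0,0,-0.5],[0,0,0],20]]'

```text
clock: 10.35
eef_pos: [550.3, -110.0, 126.5]
eef_rot: [-3.142, 0.0, 1.19]
wrist_force: [-2.2, 0.1, 5.0]
finger_gap: 35.9
```

Emit:
apply_moves --series '[[[0,0,-0.05],[0,0,0],20],[[0,0,-0.1],[0,0,0],20],[[0,0,-0.15],[0,0,0],20],[[0,0,-0.2],[0,0,0],20],[[0,0,-0.25],[0,0,0],20],[[0,0,-0.3],[0,0,0],20],[[0,0,-0.35],[0,0,0],20],[[0,0,-0.4],[0,0,0],20],[[0,0,-0.45],[0,0,0],20],[[0,0,-0.5],[0,0,0],20]]'

```text
clock: 11.6
eef_pos: [550.3, -110.1, 121.4]
eef_rot: [-3.141, 0.0, 1.19]
wrist_force: [-4.0, 0.4, 5.3]
finger_gap: 35.6
```

Emit:
apply_moves --series '[[[-0.02,0.01,-0.06],[0,0,0],20],[[-0.04,0.02,-0.12],[0,0,0],20],[[-0.06,0.02,-0.18],[0,0,0],20],[[-0.06,0.02,-0.24],[0,0,0],20],[[-0.06,0.02,-0.3],[0,0,0],20],[[-0.06,0.02,-0.36],[0,0,0],20],[[-0.06,0.02,-0.42],[0,0,0],20],[[-0.06,0.02,-0.48],[0,0,0],20],[[-0.06,0.02,-0.54],[0,0,0],20],[[-0.06,0.02,-0.6],[0,0,0],20]]'

```text
clock: 12.85
eef_pos: [550.2, -110.0, 115.8]
eef_rot: [3.14, -0.0, 1.19]
wrist_force: [0.2, -0.3, 6.5]
finger_gap: 36.0
```

Emit:
apply_moves --series '[[[0,0,-0.06],[0,0,0],20],[[0,0,-0.12],[0,0,0],20],[[0,0,-0.18],[0,0,0],20],[[0,0,-0.24],[0,0,0],20],[[0,0,-0.3],[0,0,0],20],[[0,0,-0.36],[0,0,0],20],[[0,0,-0.42],[0,0,0],20],[[0,0,-0.48],[0,0,0],20],[[0,0,-0.54],[0,0,0],20],[[0,0,-0.6],[0,0,0],20]]'

```text
clock: 14.1
eef_pos: [550.2, -110.0, 109.8]
eef_rot: [3.14, -0.0, 1.19]
wrist_force: [-0.6, -0.3, 6.6]
finger_gap: 35.8
```

Emit:
apply_moves --series '[[[0,0,-0.05],[0,0,0],20],[[0,0,-0.1],[0,0,0],20],[[0,0,-0.15],[0,0,0],20],[[0,0,-0.2],[0,0,0],20],[[0,0,-0.2],[0,0,0],20],[[0,0,-0.2],[0,0,0],20],[[0,0,-0.2],[0,0,0],20],[[0,0,-0.2],[0,0,0],20],[[0,0,-0.2],[0,0,0],20],[[0,0,-0.2],[0,0,0],20]]'

```text
clock: 15.35
eef_pos: [550.2, -110.0, 107.8]
eef_rot: [3.14, -0.0, 1.19]
wrist_force: [-1.1, -0.1, 6.8]
finger_gap: 35.7
```

```bash
python3 - <<'E'
from h import *
s=manip.read_state();print(s['clock'],s['eef_pos'],s['wrist_force'],s['moment'])
p,d=snap('wrist','w4'); W=cloud('wrist',d,toolT(s)); np.save('pics/w4W.npy',W)
cv2.imwrite('pics/w4c.png',cv2.resize(p[80:280,150:350,::-1],None,fx=3,fy=3,interpolation=2))
E
```

```text
15.35 [ 550.22056095 -110.03030114  107.78985609] [-1.14772302 -0.1363319   6.75143903] [-0.01217157  0.08932493 -0.00379225]
```

View pics/w4c.png

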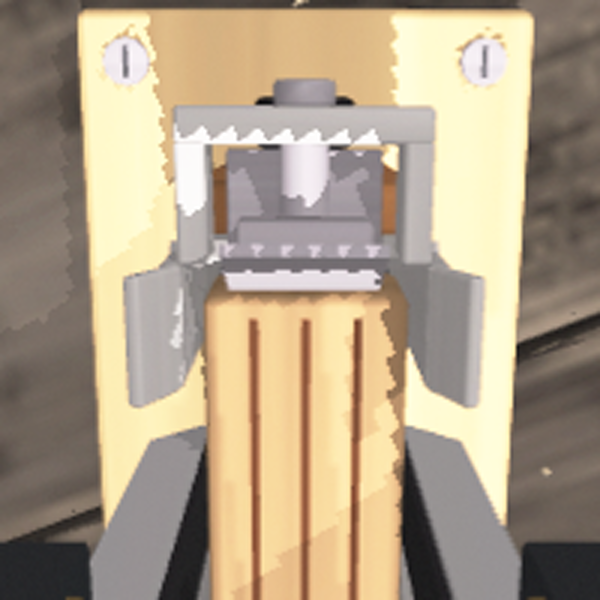

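Emit:
apply_moves --series '[[[0,0,-0.03],[0,0,0],20],[[0,0,-0.06],[0,0,0],20],[[0,0,-0.09],[0,0,0],20],[[0,0,-0.12],[0,0,0],20],[[0,0,-0.12],[0,0,0],20],[[0,0,-0.12],[0,0,0],20],[[0,0,-0.12],[0,0,0],20],[[0,0,-0.12],[0,0,0],20],[[0,0,-0.12],[0,0,0],20],[[0,0,-0.12],[0,0,0],20]]'

```text
clock: 16.65
eef_pos: [550.2, -110.0, 106.6]
eef_rot: [3.14, -0.0, 1.19]
wrist_force: [-0.1, -0.5, 5.5]
finger_gap: 35.5
```

Emit:
apply_moves --series '[[[0,0,-0.03],[0,0,0],20],[[0,0,-0.06],[0,0,0],20],[[0,0,-0.09],[0,0,0],20],[[0,0,-0.12],[0,0,0],20],[[0,0,-0.12],[0,0,0],20],[[0,0,-0.12],[0,0,0],20],[[0,0,-0.12],[0,0,0],20],[[0,0,-0.12],[0,0,0],20],[[0,0,-0.12],[0,0,0],20],[[0,0,-0.12],[0,0,0],20]]'

```text
clock: 17.9
eef_pos: [550.2, -110.0, 105.3]
eef_rot: [3.14, -0.0, 1.19]
wrist_force: [0.7, -0.4, 4.3]
finger_gap: 36.1
```

```bash
python3 - <<'E'
from h import *
s=manip.read_state();print(s['clock'],s['eef_pos'],s['wrist_force'],s['moment'])
p,d=snap('wrist','w5'); W=cloud('wrist',d,toolT(s)); np.save('pics/w5W.npy',W)
cv2.imwrite('pics/w5c.png',cv2.resize(p[80:280,150:350,::-1],None,fx=3,fy=3,interpolation=2))
E
```

```text
17.9 [ 550.17542912 -110.01363037  105.29034211] [ 0.7180998  -0.41985467  4.28132738] [-0.15914389 -0.19731071  0.00857635]
```

View pics/w5c.png

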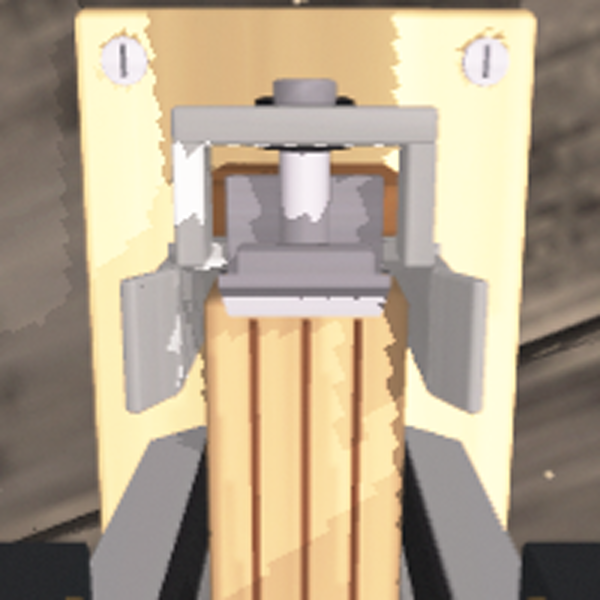

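Emit:
apply_moves --series '[[[0,0,-0.05],[0,0,0],20],[[0,0,-0.1],[0,0,0],20],[[0,0,-0.15],[0,0,0],20],[[0,0,-0.2],[0,0,0],20],[[0,0,-0.2],[0,0,0],20],[[0,0,-0.2],[0,0,0],20],[[0,0,-0.2],[0,0,0],20],[[0,0,-0.2],[0,0,0],20],[[0,0,-0.2],[0,0,0],20],[[0,0,-0.2],[0,0,0],20]]'

```text
clock: 19.2
eef_pos: [550.2, -110.0, 103.3]
eef_rot: [3.14, -0.0, 1.19]
wrist_force: [0.7, -0.8, 6.4]
finger_gap: 35.7
```

Emit:
apply_moves --series '[[[0,0,0],[0,0,0],40],[[0,0,0],[0,0,0],45],[[0,0,0],[0,0,0],50],[[0,0,0],[0,0,0],55],[[0,0,0],[0,0,0],60],[[0,0,0],[0,0,0],60],[[0,0,1],[0,0,0],60],[[0,0,3],[0,0,0],60],[[0,0,6],[0,0,0],60],[[0,0,8],[0,0,0],60]]'

```text
clock: 20.45
eef_pos: [550.0, -109.9, 185.2]
eef_rot: [3.14, -0.0, 1.19]
wrist_force: [-0.5, 1.0, 0.4]
finger_gap: 56.5
```

```bash
python3 - <<'E'
from h import *
s=manip.read_state();print(s['clock'],s['eef_pos'],s['wrist_force'],s['moment'])
p,d=snap('wrist','w6'); W=cloud('wrist',d,toolT(s)); np.save('pics/w6W.npy',W)
cv2.imwrite('pics/w6c.png',cv2.resize(p[80:300,150:350,::-1],None,fx=2.7,fy=2.7,interpolation=2))
p,d=snap('side','s6');cv2.imwrite('pics/s6c.png',cv2.resize(p[80:200,190:310,::-1],None,fx=5,fy=5,interpolation=2))
E
```

```text
20.45 [ 549.99637653 -109.9290848   185.18482168] [-0.48710058  0.97902193  0.42518722] [0.0251801  0.00499545 0.01667289]
```

View pics/w6c.png

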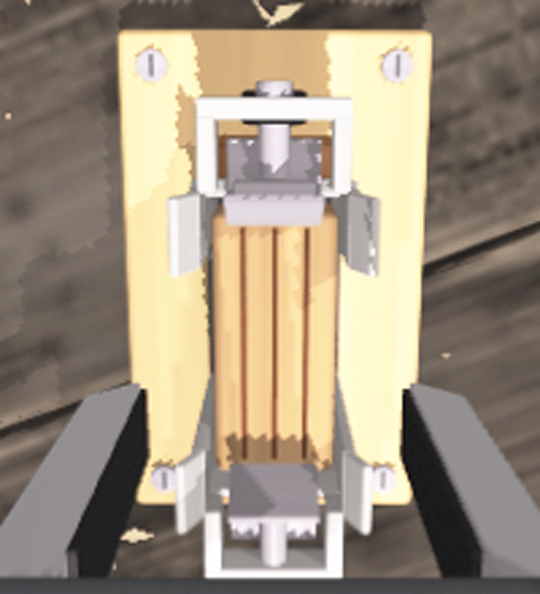

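View pics/s6c.png

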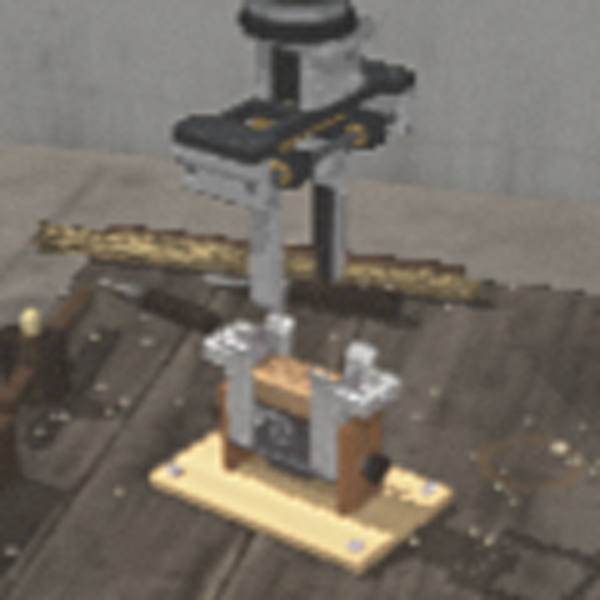

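Both lips (wrist crop at about (273,210) and (273,490)) now overlap the first tenon's ends. It lies flat between the flanges. I'm checking its numbers.

```bash
python3 - <<'E'
from fit import *
X,Y,Z,fit=run('pics/w6W.npy',1.19,[550.2,-110.0])
t=(Z>85)&(Z<106)&(abs(Y)<15)&(abs(X)<33)
A=np.c_[X[t],Y[t],np.ones(t.sum())]; c,*_=np.linalg.lstsq(A,Z[t],rcond=None); print('plane',c, t.sum())
tt=(Z>85)&(Z<106)&(abs(Y)<25)&(abs(X)<30)
fit(tt,200,320,165,250,-1);fit(tt,200,320,165,250,1)
f=(Z>119)&(Z<130)
print('flange tops Z',np.percentile(Z[f],[10,50,90,97]),'X',np.percentile(X[f],[1,99]),'Y',np.percentile(Y[f],[1,99]))
fm=(abs(Z-11)<5)&(abs(X)<110)&(abs(Y)<70)
fit(fm,180,230,100,260,-1);fit(fm,285,325,100,260,1)
print([(v,round(float(X[v,252]),1),round(float(Z[v,252]),1)) for v in list(range(86,170,3))+list(range(240,300,3))])
E
```

```text
plane [ 0.   -0.   97.43] 3043
57 65 slope 0.0076 Y@0 -17.31 X -25 22
58 66 slope -0.0086 Y@0 17.73 X -25 22
flange tops Z [119.64 121.32 122.35 122.77] X [-45.99  45.74] Y [-26.93  26.93]
110 131 slope 0.0032 Y@0 -56.98 X -86 86
111 131 slope -0.0063 Y@0 57.09 X -86 86
[(86, -100.0, -1.8), (89, -97.2, -3.2), (92, -93.4, 8.5), (95, -90.5, 9.8), (98, -87.7, 9.5), (101, -84.8, 10.0), (104, -82.0, 8.9), (107, -79.1, 8.9), (110, -74.5, 108.4), (113, -72.5, 109.3), (116, -70.5, 109.1), (119, -68.4, 109.1), (122, -66.4, 109.5), (125, -62.8, 57.6), (128, -62.3, 109.3), (131, -60.1, 108.5), (134, -58.0, 108.3), (137, -56.0, 109.2), (140, -53.9, 109.3), (143, -51.7, 108.9), (146, -49.1, 103.5), (149, -47.5, 108.7), (152, -46.1, 115.8), (155, -44.0, 115.7), (158, -41.0, 108.7), (161, -38.0, 102.9), (164, -35.0, 97.9), (167, -32.5, 96.7), (240, 27.1, 97.3), (243, 29.1, 98.8), (246, 31.8, 98.4), (249, 34.7, 98.0), (252, 36.5, 99.8), (255, 37.9, 102.5), (258, 38.8, 106.0), (261, 40.8, 107.3), (264, nan, nan), (267, nan, nan), (270, 44.0, 116.2), (273, 50.6, 108.5), (276, 53.2, 108.6), (279, 55.9, 108.5), (282, 58.6, 108.4), (285, 61.4, 108.3), (288, 63.4, 109.4), (291, 66.3, 109.1), (294, -28.6, 268.0), (297, -28.8, 269.6)]
```

Emit:
apply_moves --series '[[[0,0,2],[0,0,0],70],[[-1,4,2],[0,0,0.15],80],[[-2,10,2],[0,0,0.3],100],[[-3.5,16,2],[0,0,0.45],100],[[-5,22,2],[0,0,0.6],100],[[-6.5,28,2],[0,0,0.75],100],[[-8,34,1],[0,0,0.852],100],[[-9,40,0],[0,0,0.852],100],[[-9.6,44.4,-1.3],[0,0,0.852],100],[[-9.6,44.4,-1.3],[0,0,0.852],100]]'

```text
clock: 21.8
eef_pos: [452.3, 336.1, 168.1]
eef_rot: [-3.139, 0.0, 2.045]
wrist_force: [0.4, -0.4, -0.8]
finger_gap: 93.7
```

```bash
python3 - <<'E'
from h import *
s=manip.read_state();print(s['clock'],s['eef_pos'],s['eef_rot'],s['wrist_force'])
p,d=snap('wrist','w7'); W=cloud('wrist',d,toolT(s)); np.save('pics/w7W.npy',W)
m=(W[...,2]>17)&(W[...,2]<30)&(abs(W[...,0]-453)<60)&(abs(W[...,1]-334)<60)
m=cv2.morphologyEx(m.astype(np.uint8),cv2.MORPH_OPEN,np.ones((5,5)))>0
q=W[m];print(m.sum(),cv2.minAreaRect(q[:,:2].astype(np.float32)),q.mean(0))
E
```

```text
21.8 [452.25468024 336.12468458 168.10045436] [-3.13889141e+00  7.80737518e-05  2.04542193e+00] [ 0.39598731 -0.43902879 -0.79290026]
2800 ((454.03076171875, 334.1099853515625), (78.93771362304688, 34.80274200439453), 26.324892044067383) [452.57221419 333.18167897  19.49580624]
```

View pics/w7.png

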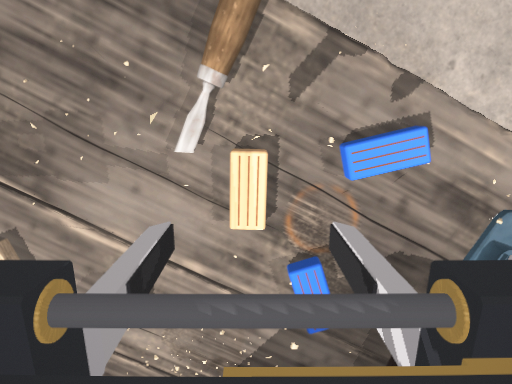

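Emit:
apply_moves --series '[[[0.03,0,-4],[0,0,-0.012],100],[[0.03,0,-8],[0,0,-0.012],80],[[0.03,0,-12],[0,0,-0.012],70],[[0.03,0,-13.8],[0,0,-0.012],70],[[0.03,0,-14.26],[0,0,-0.012],70],[[0.03,0,-14.26],[0,0,-0.012],65],[[0.03,0,-14.26],[0,0,-0.012],20],[[0.03,0,-14.26],[0,0,-0.012],20],[[0.03,0,-14.26],[0,0,-0.012],20],[[0.03,0,-14.26],[0,0,-0.012],20]]' --grip_force 25

```text
clock: 23.1
eef_pos: [454.2, 334.3, 27.9]
eef_rot: [3.141, -0.0, 2.03]
wrist_force: [-1.7, 0.4, 5.0]
finger_gap: 35.8
```

Emit:
apply_moves --series '[[[0,0,1],[0,0,0],20],[[0,0,6],[0,0,0],20],[[0,0,12],[0,0,0],20],[[1,-5,17],[0,0,-0.15],20],[[2,-11,17.2],[0,0,-0.3],20],[[3.5,-17,17.2],[0,0,-0.45],20],[[5,-23,17.2],[0,0,-0.6],20],[[6.5,-29,17.2],[0,0,-0.75],20],[[8,-35,17.2],[0,0,-0.84],20],[[9,-40,17.2],[0,0,-0.84],20]]' --grip_force 40

```text
clock: 24.35
eef_pos: [544.1, -68.1, 200.0]
eef_rot: [3.141, -0.0, 1.188]
wrist_force: [0.6, 0.8, -1.1]
finger_gap: 36.0
```

Emit:
apply_moves --series '[[[0.62,-4.41,0],[0,0,0],20],[[0.62,-4.41,-1],[0,0,0],20],[[0.62,-4.41,-2.5],[0,0,0],20],[[0.62,-4.41,-3.5],[0,0,0],20],[[0.62,-4.41,-4],[0,0,0],20],[[0.62,-4.41,-4.2],[0,0,0],20],[[0.62,-4.41,-4.3],[0,0,0],20],[[0.62,-4.41,-4.3],[0,0,0],20],[[0.62,-4.41,-4.3],[0,0,0],20],[[0.62,-4.41,-4.3],[0,0,0],20]]'

```text
clock: 25.6
eef_pos: [550.3, -110.0, 156.6]
eef_rot: [3.141, -0.0, 1.19]
wrist_force: [0.8, -0.2, -0.6]
finger_gap: 35.7
```

```bash
python3 - <<'E'
from fit import *
s=manip.read_state();print(s['clock'],s['eef_pos'],s['eef_rot'],s['wrist_force'])
p,d=snap('wrist','w8'); W=cloud('wrist',d,toolT(s)); np.save('pics/w8W.npy',W)
cv2.imwrite('pics/w8c.png',cv2.resize(p[80:300,150:350,::-1],None,fx=2.7,fy=2.7,interpolation=2))
X,Y,Z,fit=run('pics/w8W.npy',1.19,[550.2,-110.0])
foot=(abs(Z-11)<6)
print('foot');fit(foot,175,215,97,205,-1);fit(foot,295,325,97,230,1)
for v in range(160,190,4):
    mg=(Z[v]>80)&(Z[v]<135)&(abs(Y[v])<40)
    u=np.where(mg)[0]
    if len(u):print(v,'X %.1f Y %.2f %.2f c %.2f z %.1f'%(X[v,u.min()],Y[v,u.min()],Y[v,u.max()],(Y[v,u.min()]+Y[v,u.max()])/2,Z[v,u].max()))
t=(Z>144)&(Z<156)&(abs(Y)<25)
print('tenon',np.median(Z[t]));fit(t,200,300,180,285,-1);fit(t,200,300,180,225,1);print(np.nanmin(X[(Z>130)&(abs(Y)<25)]))
E
```

```text
25.6 [ 550.26 -109.99  156.59] [ 3.14 -0.    1.19] [ 0.81 -0.21 -0.56]
foot
107 108 slope 0.0008 Y@0 -57.11 X -87 14
133 133 slope -0.0024 Y@0 57.28 X -87 40
160 X -45.0 Y -26.74 26.72 c -0.01 z 123.1
164 X -42.4 Y -27.00 26.77 c -0.12 z 121.9
168 X -40.1 Y -26.37 26.79 c 0.21 z 123.3
172 X -38.0 Y -26.16 26.84 c 0.34 z 135.0
176 X -35.4 Y -26.38 26.38 c 0.00 z 122.9
180 X -33.1 Y -26.36 26.51 c 0.08 z 123.2
184 X -30.4 Y -26.63 26.61 c -0.01 z 122.9
188 X -27.8 Y -26.78 26.60 c -0.09 z 122.6
tenon 148.24085799352343
94 95 slope -0.0060 Y@0 -17.50 X -38 23
45 45 slope -0.0011 Y@0 17.88 X -38 -14
-40.5472099700042
```

View pics/w8c.png

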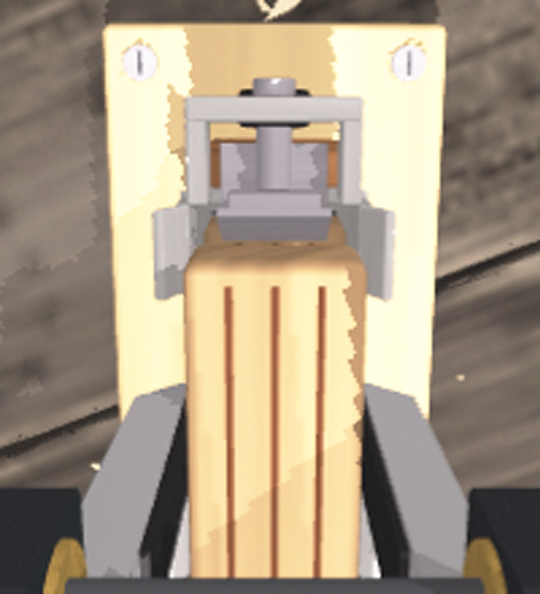

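Emit:
apply_moves --series '[[[0,0,-0.12],[0,0,0],20],[[0,0,-0.24],[0,0,0],20],[[0,0,-0.36],[0,0,0],20],[[0,0,-0.48],[0,0,0],20],[[0,0,-0.6],[0,0,0],20],[[0,0,-0.72],[0,0,0],20],[[0,0,-0.84],[0,0,0],20],[[0,0,-0.96],[0,0,0],20],[[0,0,-1.08],[0,0,0],20],[[0,0,-1.2],[0,0,0],20]]' --grip_force 30

```text
clock: 26.9
eef_pos: [550.2, -110.0, 144.4]
eef_rot: [-3.142, 0.0, 1.19]
wrist_force: [0.8, 0.6, -0.3]
finger_gap: 36.0
```

Emit:
apply_moves --series '[[[0,0,-0.12],[0,0,0],20],[[0,0,-0.24],[0,0,0],20],[[0,0,-0.36],[0,0,0],20],[[0,0,-0.48],[0,0,0],20],[[0,0,-0.6],[0,0,0],20],[[0,0,-0.72],[0,0,0],20],[[0,0,-0.84],[0,0,0],20],[[0,0,-0.96],[0,0,0],20],[[0,0,-1.08],[0,0,0],20],[[0,0,-1.2],[0,0,0],20]]'

```text
clock: 28.15
eef_pos: [550.8, -110.1, 133.3]
eef_rot: [3.14, -0.0, 1.19]
wrist_force: [-0.0, -0.1, 6.9]
finger_gap: 35.8
```

Emit:
apply_moves --series '[[[0,0,0],[0,0,0],20],[[0,0,0],[0,0,0],20],[[0,0,-0.02],[0,0,0],20],[[0,0,-0.04],[0,0,0],20],[[0,0,-0.06],[0,0,0],20],[[0,0,-0.08],[0,0,0],20],[[0,0,-0.1],[0,0,0],20],[[0,0,-0.1],[0,0,0],20],[[0,0,-0.1],[0,0,0],20],[[0,0,-0.1],[0,0,0],20]]'

```text
clock: 29.4
eef_pos: [550.8, -110.1, 132.4]
eef_rot: [3.14, -0.0, 1.19]
wrist_force: [-0.1, -0.3, 7.1]
finger_gap: 35.2
```

```bash
python3 - <<'E'
from fit import *
s=manip.read_state();print(s['clock'],s['eef_pos'],s['eef_rot'],s['wrist_force'],s['moment'])
p,d=snap('wrist','w9'); W=cloud('wrist',d,toolT(s)); np.save('pics/w9W.npy',W)
cv2.imwrite('pics/w9c.png',cv2.resize(p[80:300,150:350,::-1],None,fx=2.7,fy=2.7,interpolation=2))
p,d=snap('side','s9');cv2.imwrite('pics/s9c.png',cv2.resize(p[80:200,190:310,::-1],None,fx=5,fy=5,interpolation=2))
X,Y,Z,fit=run('pics/w9W.npy',1.19,[550.2,-110.0])
t=(Z>119)&(Z<135)&(abs(Y)<14)&(X>-35)&(X<20)
A=np.c_[X[t],Y[t],np.ones(t.sum())]; c,*_=np.linalg.lstsq(A,Z[t],rcond=None); print('plane',np.round(c,4), t.sum(), s['eef_pos'][2]-c[2])
W=np.load('pics/w8W.npy');X,Y,Z,fit=run('pics/w8W.npy',1.19,[550.2,-110.0])
t=(Z>140)&(Z<158)&(abs(Y)<14)&(X>-35)&(X<20)
A=np.c_[X[t],Y[t],np.ones(t.sum())]; c,*_=np.linalg.lstsq(A,Z[t],rcond=None); print('plane',np.round(c,4), t.sum(),156.59-c[2])
E
```

```text
29.4 [ 550.79 -110.11  132.38] [ 3.14 -0.    1.19] [-0.06 -0.3   7.11] [-0.01 -0.06  0.02]
plane [  0.     0.   124.14] 4972 8.232454819384088
plane [  0.    -0.   148.35] 4954 8.242991150362428
```

View pics/w9c.png

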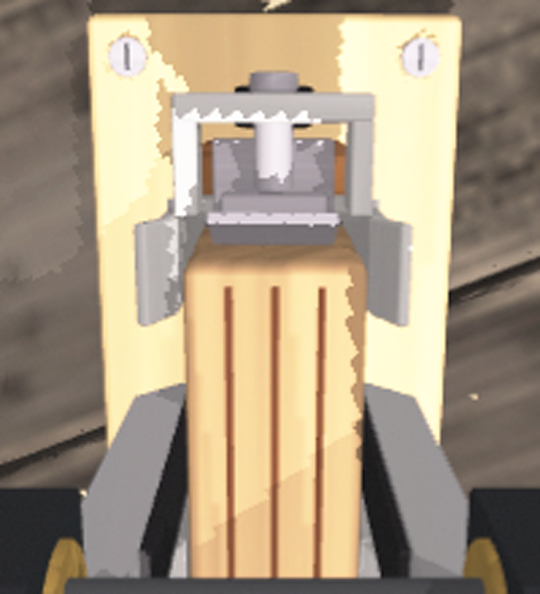

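View pics/s9c.png

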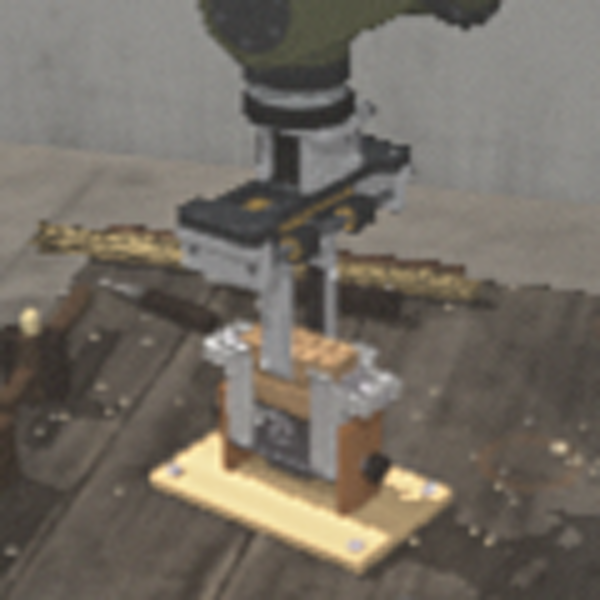

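Emit:
apply_moves --series '[[[0,0,-0.05],[0,0,0],20],[[0,0,-0.1],[0,0,0],20],[[0,0,-0.15],[0,0,0],20],[[0,0,-0.2],[0,0,0],20],[[0,0,-0.25],[0,0,0],20],[[0,0,-0.3],[0,0,0],20],[[0,0,-0.35],[0,0,0],20],[[0,0,-0.4],[0,0,0],20],[[0,0,-0.4],[0,0,0],20],[[0,0,-0.4],[0,0,0],20]]' --grip_force 40

```text
clock: 30.75
eef_pos: [551.1, -110.2, 128.5]
eef_rot: [3.139, -0.0, 1.19]
wrist_force: [2.6, -0.8, 6.1]
finger_gap: 36.0
```

Emit:
apply_moves --series '[[[0,0,-0.05],[0,0,0],20],[[0,0,-0.1],[0,0,0],20],[[0,0,-0.15],[0,0,0],20],[[0,0,-0.2],[0,0,0],20],[[0,0,-0.25],[0,0,0],20],[[0,0,-0.3],[0,0,0],20],[[0,0,-0.35],[0,0,0],20],[[0,0,-0.4],[0,0,0],20],[[0,0,-0.45],[0,0,0],20],[[0,0,-0.5],[0,0,0],20]]'

```text
clock: 32.0
eef_pos: [551.0, -110.2, 123.3]
eef_rot: [3.139, -0.0, 1.19]
wrist_force: [2.0, -1.2, 6.7]
finger_gap: 35.9
```

Emit:
apply_moves --series '[[[0,0,-0.06],[0,0,0],20],[[0,0,-0.12],[0,0,0],20],[[0,0,-0.18],[0,0,0],20],[[0,0,-0.24],[0,0,0],20],[[0,0,-0.3],[0,0,0],20],[[0,0,-0.36],[0,0,0],20],[[0,0,-0.42],[0,0,0],20],[[0,0,-0.48],[0,0,0],20],[[0,0,-0.54],[0,0,0],20],[[0,0,-0.6],[0,0,0],20]]'

```text
clock: 33.25
eef_pos: [551.0, -110.2, 117.4]
eef_rot: [3.139, -0.0, 1.19]
wrist_force: [1.1, -1.6, 7.1]
finger_gap: 35.6
```

Emit:
apply_moves --series '[[[0,0,-0.05],[0,0,0],20],[[0,0,-0.1],[0,0,0],20],[[0,0,-0.15],[0,0,0],20],[[0,0,-0.2],[0,0,0],20],[[0,0,-0.25],[0,0,0],20],[[0,0,-0.3],[0,0,0],20],[[0,0,-0.35],[0,0,0],20],[[0,0,-0.4],[0,0,0],20],[[0,0,-0.45],[0,0,0],20],[[0,0,-0.5],[0,0,0],20]]'

```text
clock: 34.5
eef_pos: [551.0, -110.2, 112.4]
eef_rot: [3.139, -0.0, 1.19]
wrist_force: [1.0, -0.6, 7.9]
finger_gap: 36.0
```

Emit:
apply_moves --series '[[[0,0,-0.05],[0,0,0],20],[[0,0,-0.1],[0,0,0],20],[[0,0,-0.15],[0,0,0],20],[[0,0,-0.2],[0,0,0],20],[[0,0,-0.25],[0,0,0],20],[[0,0,-0.3],[0,0,0],20],[[0,0,-0.35],[0,0,0],20],[[0,0,-0.4],[0,0,0],20],[[0,0,-0.4],[0,0,0],20],[[0,0,-0.4],[0,0,0],20]]'

```text
clock: 35.75
eef_pos: [551.0, -110.2, 108.4]
eef_rot: [3.139, -0.0, 1.19]
wrist_force: [2.2, -1.4, 7.8]
finger_gap: 35.7
```

```bash
cat > look.py <<'E'
import sys
from fit import *
tag=sys.argv[1]
s=manip.read_state();print(s['clock'],s['eef_pos'],s['eef_rot'],s['wrist_force'],s['moment'])
p,d=snap('wrist',tag); W=cloud('wrist',d,toolT(s)); np.save(f'pics/{tag}W.npy',W)
cv2.imwrite(f'pics/{tag}c.png',cv2.resize(p[80:300,150:350,::-1],None,fx=2.7,fy=2.7,interpolation=2))
X,Y,Z,fit=run(f'pics/{tag}W.npy',1.19,[550.2,-110.0])
z=s['eef_pos'][2]
t=(abs(Z-(z-8))<5)&(abs(Y)<14)&(X>-32)&(X<20)
A=np.c_[X[t],Y[t],np.ones(t.sum())]; c,*_=np.linalg.lstsq(A,Z[t],rcond=None); print('plane',np.round(c,4), t.sum(), z-c[2])
E
python3 look.py w10
```

```text
35.75 [ 551.02 -110.21  108.41] [ 3.14 -0.    1.19] [ 2.19 -1.42  7.81] [-0.18 -0.35 -0.06]
plane [  0.    -0.   100.17] 4671 8.237232464356183
```

View pics/w10c.png

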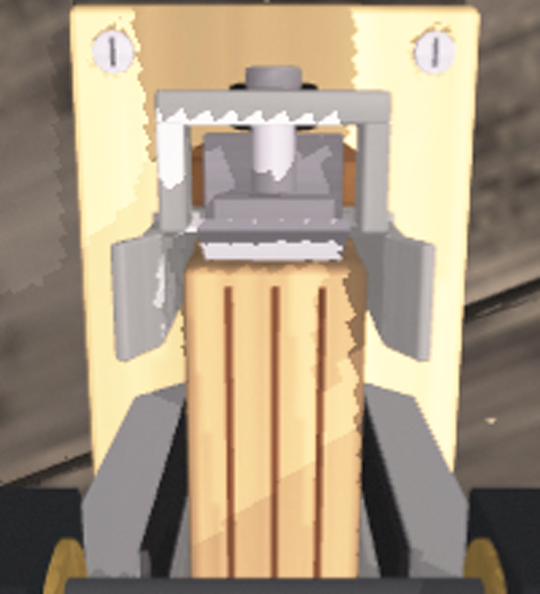

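Emit:
apply_moves --series '[[[0,0,-0.03],[0,0,0],20],[[0,0,-0.06],[0,0,0],20],[[0,0,-0.09],[0,0,0],20],[[0,0,-0.12],[0,0,0],20],[[0,0,-0.15],[0,0,0],20],[[0,0,-0.18],[0,0,0],20],[[0,0,-0.2],[0,0,0],20],[[0,0,-0.2],[0,0,0],20],[[0,0,-0.2],[0,0,0],20],[[0,0,-0.2],[0,0,0],20]]'

```text
clock: 37.05
eef_pos: [551.0, -110.2, 106.3]
eef_rot: [3.139, -0.0, 1.19]
wrist_force: [3.5, -0.4, 5.8]
finger_gap: 35.3
```

Emit:
apply_moves --series '[[[0,0,-0.01],[0,0,0],20],[[0,0,-0.02],[0,0,0],20],[[0,0,-0.03],[0,0,0],20],[[0,0,-0.04],[0,0,0],20],[[0,0,-0.05],[0,0,0],20],[[0,0,-0.06],[0,0,0],20],[[0,0,-0.06],[0,0,0],20],[[0,0,-0.06],[0,0,0],20],[[0,0,-0.06],[0,0,0],20],[[0,0,-0.06],[0,0,0],20]]'

```text
clock: 38.3
eef_pos: [551.0, -110.2, 105.7]
eef_rot: [3.139, -0.0, 1.19]
wrist_force: [1.7, -0.7, 6.5]
finger_gap: 35.8
```

```bash
python3 look.py w11
```

```text
38.3 [ 551.   -110.21  105.75] [ 3.14 -0.    1.19] [ 1.73 -0.66  6.54] [-0.17 -0.43 -0.05]
plane [ 0.   -0.   97.51] 4685 8.23677537012496
```

View pics/w11c.png

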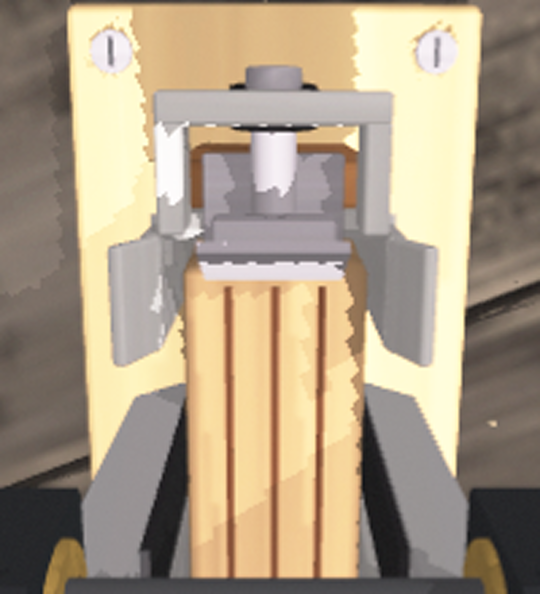

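Emit:
apply_moves --series '[[[0,0,-0.01],[0,0,0],20],[[0,0,-0.02],[0,0,0],20],[[0,0,-0.03],[0,0,0],20],[[0,0,-0.03],[0,0,0],20],[[0,0,-0.03],[0,0,0],20],[[0,0,-0.03],[0,0,0],20],[[0,0,-0.03],[0,0,0],20],[[0,0,-0.03],[0,0,0],20],[[0,0,-0.03],[0,0,0],20],[[0,0,-0.03],[0,0,0],20]]'

```text
clock: 39.6
eef_pos: [551.0, -110.2, 105.5]
eef_rot: [3.139, -0.0, 1.19]
wrist_force: [3.1, -0.6, 6.5]
finger_gap: 35.4
```

```bash
python3 look.py w12
```

```text
39.6 [ 551.03 -110.23  105.47] [ 3.14 -0.    1.19] [ 3.08 -0.55  6.5 ] [-0.18 -0.45 -0.02]
plane [ 0.    0.   97.25] 4663 8.224276508835771
```

View pics/w12c.png

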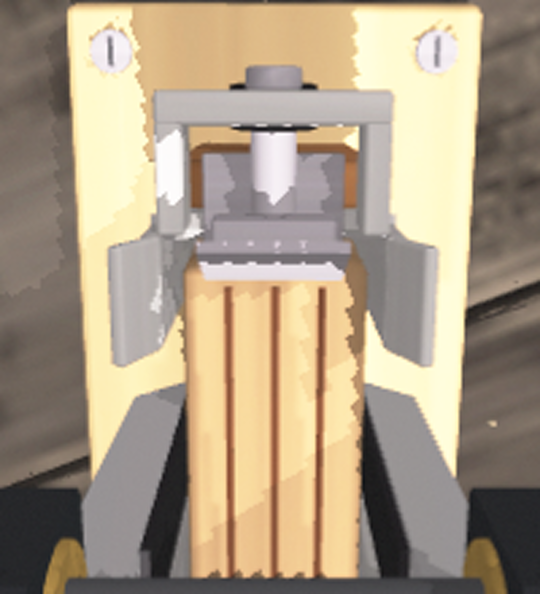

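Emit:
apply_moves --series '[[[0,0,-0.01],[0,0,0],20],[[0,0,-0.02],[0,0,0],20],[[0,0,-0.03],[0,0,0],20],[[0,0,-0.03],[0,0,0],20],[[0,0,-0.03],[0,0,0],20],[[0,0,-0.03],[0,0,0],20],[[0,0,-0.03],[0,0,0],20],[[0,0,-0.03],[0,0,0],20],[[0,0,-0.03],[0,0,0],20],[[0,0,-0.03],[0,0,0],20]]'

```text
clock: 40.9
eef_pos: [551.0, -110.2, 105.2]
eef_rot: [3.139, -0.0, 1.19]
wrist_force: [2.1, -1.3, 6.9]
finger_gap: 35.8
```

```bash
python3 look.py w13
```

```text
40.9 [ 551.01 -110.23  105.17] [ 3.14 -0.    1.19] [ 2.11 -1.3   6.9 ] [-0.17 -0.42 -0.  ]
plane [ 0.   -0.   96.93] 4667 8.24096730174432
```

Emit:
apply_moves --series '[[[0,0,-0.01],[0,0,0],20],[[0,0,-0.02],[0,0,0],20],[[0,0,-0.02],[0,0,0],20],[[0,0,-0.02],[0,0,0],20],[[0,0,-0.02],[0,0,0],20],[[0,0,-0.02],[0,0,0],20],[[0,0,-0.02],[0,0,0],20],[[0,0,-0.02],[0,0,0],20],[[0,0,-0.02],[0,0,0],20],[[0,0,-0.02],[0,0,0],20]]'

```text
clock: 42.2
eef_pos: [551.0, -110.2, 105.0]
eef_rot: [3.139, -0.0, 1.19]
wrist_force: [2.8, -0.2, 7.3]
finger_gap: 35.5
```

Emit:
apply_moves --series '[[[0,0,0],[0,0,0],45],[[0,0,0],[0,0,0],50],[[0,0,0],[0,0,0],55],[[0,0,0],[0,0,0],60],[[0,0,0],[0,0,0],60],[[0,0,0],[0,0,0],60],[[0,0,1],[0,0,0],60],[[0,0,3],[0,0,0],60],[[0,0,6],[0,0,0],60],[[0,0,8],[0,0,0],60]]'

```text
clock: 43.45
eef_pos: [550.5, -110.0, 186.2]
eef_rot: [3.14, -0.0, 1.19]
wrist_force: [-0.1, 0.3, 0.7]
finger_gap: 56.6
```

```bash
python3 - <<'E'
from fit import *
s=manip.read_state();print(s['clock'],s['eef_pos'],s['wrist_force'],s['moment'])
p,d=snap('wrist','w14'); W=cloud('wrist',d,toolT(s)); np.save('pics/w14W.npy',W)
cv2.imwrite('pics/w14c.png',cv2.resize(p[80:300,150:350,::-1],None,fx=2.7,fy=2.7,interpolation=2))
p,d=snap('side','s14');cv2.imwrite('pics/s14c.png',cv2.resize(p[80:200,190:310,::-1],None,fx=5,fy=5,interpolation=2))
X,Y,Z,fit=run('pics/w14W.npy',1.19,[550.2,-110.0])
t=(Z>85)&(Z<110)&(abs(Y)<15)&(abs(X)<33)
A=np.c_[X[t],Y[t],np.ones(t.sum())]; c,*_=np.linalg.lstsq(A,Z[t],rcond=None); print('plane',c, t.sum())
tt=(Z>85)&(Z<106)&(abs(Y)<25)&(abs(X)<30)
fit(tt,200,320,165,250,-1);fit(tt,200,320,165,250,1)
E
```

```text
43.45 [ 550.5  -110.03  186.18] [-0.1   0.3   0.66] [ 0.05 -0.01 -0.04]
plane [-0.    0.   97.44] 3030
58 64 slope 0.0094 Y@0 -17.14 X -30 22
63 64 slope -0.0237 Y@0 17.91 X -30 22
```

View pics/w14c.png

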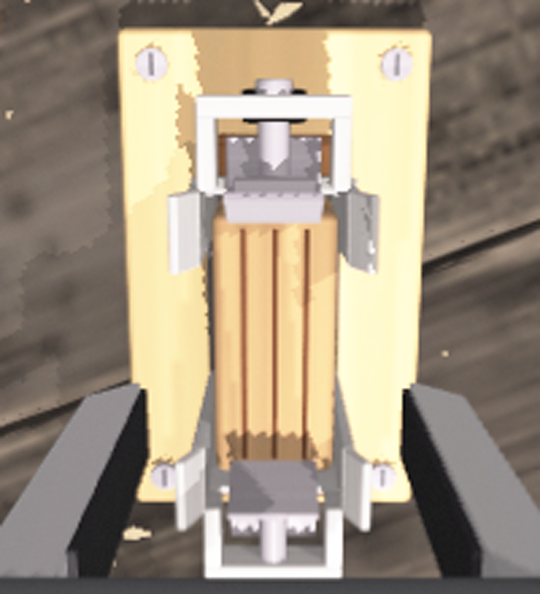

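View pics/s14c.png

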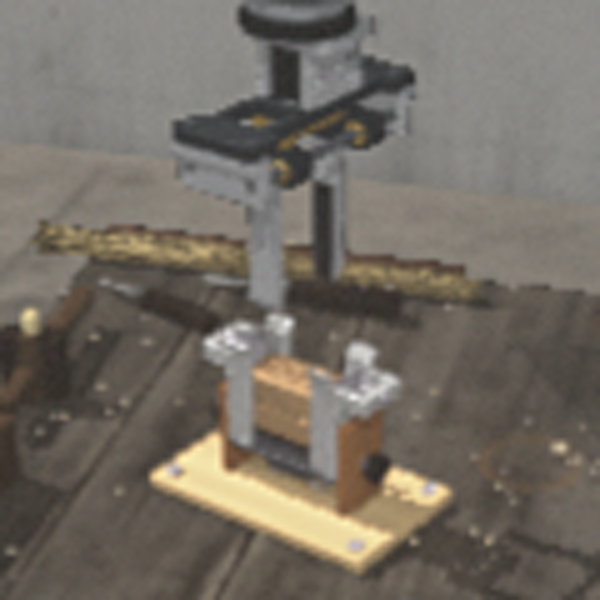

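The second tenon's top is flat and at the same height as the first one was (97.44 against 97.43 in the same view). Both lips cover its ends, and the side view shows two tenons stacked. I'm handing in.

```bash
python3 -c "
from cell import manip
print(manip.sign_off()); s=manip.read_state(); print(s['clock'],s['wrist_force'])"
```

```text
the job is handed in; nothing more can be done
None
the job is handed in; nothing more can be done
```

Both grooved wooden tenons are in the magazine, one on the other and held under the lips. The job was handed in at about 43.5 s of the 69 s; sign-off gives no verdict.

**What I did:** I gripped each tenon across its width and centred it over the magazine with the wrist camera. Then I lowered it in small steps, checking the force after each, until the lips snapped over. The vertical force never read above about 8 N, though it was only sampled at the end of each move. The blue look-alikes were left alone.

**Last checks:**
- **Lips:** they overlap both ends of the top tenon.
- **Top face:** it is level and at the same height as the first tenon had under the lips (97.4 mm in the wrist view, which reads about 2.4 mm low).
- **Stack:** the side view shows two tenons stacked, with the gripper well clear above.

**What did not line up:**
- **Early contact:** the second tenon met resistance about 4 to 5 mm above the lips. My guess is that the first tenon had popped up as the catches spread; both then went down together.
- **Arm drift:** while pushing the second tenon, the arm gave about 1 mm in height and drifted about 0.8 mm in x. I stopped by measured rather than commanded height.
- **Not measured:** I did not measure the second tenon's final lengthwise position. The end walls allow at most 2.5 mm off centre, within the 6 mm allowed. Its two side edges also gave slightly different angles, 0.009 and -0.024 rad, both within 0.08.

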